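# Feed loose connectors into the capped parts drum with the tipping pan

## Task

Put every loose orange connector housing from the table into the aluminium tipping pan, and turn the drum's yellow cap so that its opening is centred over the green-marked pocket under the pan's lip. Only with all of them in the pan and the cap open, tip the pan by its handle until every housing has slid into that pocket (put in any that miss); then lower the pan fully down again and turn the cap until its opening is centred over the red-marked closed deck. Leave the other things on the table where they are.

Things in the scene. Friction and masses are not known exactly. Their poses are not given: they have to be found in the camera images.
- station: The fixed feeding station; origin on the drum's axis at table level, z up, +y from the drum to the tipping pan. Drum: clear round tub, 250 mm across, 130 mm high, with three 120-degree sectors: open green-marked pocket (centred on +y), a pocket already full of black connectors, and a closed dark grey deck, red-marked (centred 30 degrees clockwise from +x). The pan's grey stand lies under the pan.
- cap (a joint): Angle (rad) of the flat yellow cap on the drum (top at z = 137 mm), which turns about the drum's axis and stays where left (friction 0.08 N m). It has one 100-degree opening from hub to rim. 0: opening centred over the green-marked pocket; grows clockwise seen from above; 2.094: centred over the red-marked deck. Stops at -0.5 and 2.8.
- cap_grip (a point): Centre of the black grip bar on top of the cap, on the drum's axis: bar 78 mm long, 16 mm thick, 36 mm high (z = 139 to 175 mm). The bar runs along this point's x; the cap's opening lies to its +y.
- pan (a joint): Tip angle (rad) of the aluminium pan, hinged at its lip. 0: fully down, its floor then sloping 0.17 rad down away from the drum; grows as the handle end is raised to pour over the lip; stop at 1.35. The hinge is stiff (0.6 N m) and the pan stays where left; about 6 N at the handle moves it. Connectors slide out between 0.6 and 1.3 rad.
- pan_hinge (a point): Fixed point at the middle of the pan's hinge, 105 mm from the drum's axis on the station's +y, 162 mm up. The hinge axis is the station's x; a positive angle turns +y towards up.
- pan_in (a point): Middle of the pan's floor (moves with the pan; its axes are the station's when the pan is down). Inside the pan is 100 mm along x and 140 mm along y; side and back walls are 45 mm high (highest rim 207 mm above the table), the lip side is open.
- pan_handle (a point): Middle of the red round handle bar across the pan's back end, parallel to the hinge; bar 90 mm long, 12 mm diameter, 188 mm from the hinge axis, 3 mm above the hinge's height when the pan is down, 41 mm of free space between its axis and the pan's back wall. It can be pinched from above and turns between the fingers as the pan tips.
- pocket (a point): Middle of the green-marked pocket's floor, 70 mm from the drum's axis under the pan's lip, 10 mm above the table. The pocket is a 120-degree sector from a post of 20 mm radius to the drum's wall at 120 mm. A low roof-shaped ridge (18 mm high) on its floor spreads the parts to both sides.
- conn1_c (a point): Centre of an orange connector housing: block 60 (x) x 30 (y) x 26 (z) mm, about 60 g, lying flat on the table at the start. Two to four of the four are present; an absent one reads None.
- conn2_c (a point): Centre of an orange connector housing: block 60 (x) x 30 (y) x 26 (z) mm, about 60 g, lying flat on the table at the start. Two to four of the four are present; an absent one reads None.
- conn3_c (a point): Centre of an orange connector housing: block 60 (x) x 30 (y) x 26 (z) mm, about 60 g, lying flat on the table at the start. Two to four of the four are present; an absent one reads None.
- conn4_c (a point): Centre of an orange connector housing: block 60 (x) x 30 (y) x 26 (z) mm, about 60 g, lying flat on the table at the start. Two to four of the four are present; an absent one reads None.
- tape: Bystander: roll of brown tape, 90 mm across, 40 high, lying flat among the connectors; origin at its underside's centre; leave it alone.
- spool: Bystander: grey spool with copper-coloured winding, 64 mm across, 56 high; origin at its underside's centre; leave it alone.
- carton: Bystander: small cardboard box 110 x 80 x 70 mm; origin at its underside's centre; leave it alone.
- jar: Bystander: jar with blue lid, 60 mm across, 90 high; origin at its underside's centre; leave it alone.
- driver: Bystander: screwdriver lying on the table along its x, origin underneath it; leave it alone.
Not all that is in view belongs to the job. Leave any blue or pink look-alike of the part that bears conn4_c alone.

How it is judged:
On the way, in this order (a step that is already met when the one before it is completed fails the run):
1. All the connectors present are in the pan, the pan is down and the cap's opening is over the green-marked pocket (within 0.17 rad) (x of conn1_c in the frame of pan_in between -0.047 and 0.047 m and y of conn1_c in the frame of pan_in between -0.075 and 0.063 m and z of conn1_c in the frame of pan_in between -0.01 and 0.075 m and x of conn2_c in the frame of pan_in between -0.047 and 0.047 m and y of conn2_c in the frame of pan_in between -0.075 and 0.063 m and z of conn2_c in the frame of pan_in between -0.01 and 0.075 m and x of conn3_c in the frame of pan_in between -0.047 and 0.047 m and y of conn3_c in the frame of pan_in between -0.075 and 0.063 m and z of conn3_c in the frame of pan_in between -0.01 and 0.075 m and x of conn4_c in the frame of pan_in between -0.047 and 0.047 m and y of conn4_c in the frame of pan_in between -0.075 and 0.063 m and z of conn4_c in the frame of pan_in between -0.01 and 0.075 m and value of joint cap between -0.17 and 0.17 rad and value of joint pan below 0.12 rad), for 0.2 s.
2. The pan is tipped by more than 0.7 rad with the cap still open over the pocket (value of joint pan above 0.7 rad and value of joint cap between -0.17 and 0.17 rad), for 0.2 s.
At the end, for the whole second after the job is handed in: Every connector present lies in the green-marked pocket, below the cap (centre within 85 mm of the pocket's middle and under 120 mm high); the pan is down (under 0.12 rad); the cap's opening is over the red-marked deck (2.094 within 0.17 rad) (horizontal distance between each of conn1_c, conn2_c, conn3_c, conn4_c and pocket below 0.085 m and height (world z) of each of conn1_c, conn2_c, conn3_c, conn4_c below 0.12 m and value of joint pan below 0.12 rad and value of joint cap between 1.924 and 2.264 rad); the robot touches nothing.
It fails at once if A bystander (tape roll, spool, carton, jar, screwdriver) is moved by more than 50 mm or knocked over (distance of any of tape, spool, carton, jar, driver from where it was at the start of the episode above 0.05 m or angle between any of tape, spool, carton, jar's own z axis and vertical above 0.5 rad).
Of conn1, conn2, conn3, conn4 only 2 to 4 are there at a start; the rules pass over those that are not, and their reading is None.
At some moment in a run one of conn1, conn2, conn3, conn4 may be knocked a few centimetres aside while the robot is not near it.
Once in a run the grip may slacken for a moment while it holds something.
It also fails if it takes over 210 s, if anything falls off the work surface, if the arm or the gripper's body presses on something with over 40 N, if the wrist force passes 120 N, or if a joint passes its speed limit or range.

## Robot

A 7-joint arm with a two-finger parallel gripper is mounted at the origin on the work surface. World frame = base frame: x ahead of the robot, y to its left, z up, the work surface at z = 0. Lengths are in m, angles in rad, forces in N, time in s.
With the tool pointing down it reaches from about 0.4 to 0.925 m from the base axis. Payload 4.1 kg.
Tool frame: the origin (TCP) lies on the centre line of the jaws, within the pads' length; the fingertips stand 17 mm ahead of it and the grasp point (between the pads) lies 2 mm behind it; z points along the fingers, x is the direction in which the jaws open and shut, and the axes are right-handed (so a half turn about z gives the same grasp; the last joint's range is limited). The gripper opens to 85 mm and grips with 20 to 120 N. Pads are 22 mm wide; open, the fingers measure 114 mm over their backs; the gripper's body (76 mm by 85 mm) begins 54 mm behind the grasp point. The pads swing forward as they close: fully open they stand 13 mm farther back than shut.
Start: joints at [-1.279, 0.398, 0.045, 1.537, -0.019, 1.207, -0.051], TCP at [0.248, 0.601, 0.248] pointing down, gripper open.
Joint ranges: [-2.82, 2.82], [-0.49, 2.23], [-1.37, 1.46], [0, 2.46], [-1.36, 4.5], [0.23, 2], [-2.94, 2.94]. Speed limits (rad/s): [2.57, 2.57, 3.14, 3.14, 3.14, 3.14, 3.14].

## Interface

Orientations are given as a rotation vector (axis times angle).
In Python, from cell import ctrl gives the robot as it stands. The module is installed in compiled form; this text tells all that it offers.
- The arm moves only by the tool carry_out, never from a script. Its argument "rows" is a list of rows, each a list of 6 numbers: the shift along the tool's x, y, z in cm, then the turn, a rotation vector about the tool's x, y, z in degrees. A call has 1 to 5 rows; each row shifts and turns the commanded pose from where the row before left it, along the tool's axes as they then stand; what a row does not reach is not made up. A row lasts 1/10 s, in which the tool goes at most 50 mm and 8.59 degrees, less where a joint would pass 70% of its speed; a pose out of reach is approached as far as the arm can. A call is refused whole if a number of a shift passes 5 or a number of a turn 8.59, either way. A call with a gripper value outside its range is refused whole. "jaw" is the finger opening in cm, from 0 to 8.54, set as the call begins (left out, the last holds). The fingers move at their own pace and stop on an object; "grip_force" is the grip in N (left out, the last holds). Time passes only in rows, so rows that do not move let the fingers close. It gives the time, the measured TCP pose, the force and the opening at its end, in the units of the state.
- ctrl.observe(): the state, without advancing time (a new reading comes with each control period).
- ctrl.read_camera(name): name is "scene" or "top"; returns (picture, depth): 384x512x3 uint8, blue, green, red; 384x512 float32, m along the optical axis (not along the pixel's ray), 0 where there is no reading.
- ctrl.camera_info(name): a dict with "K" (3x3 intrinsics, pixels), "k1" (the pictures are not rectified: a ray, as slopes to the right and down, at radius r is drawn at 1 + k1 r^2 times it, then the intrinsics apply), "R" (3x3) and "t" (3): a world point X has camera coordinates R X + t. Camera axes: x right, y down, z forward; pixel columns grow to the right and rows downward; lengths in m; the calibration is good to about 2 mm. A picture is of the moment at which its call begins. camera_info takes no time and is no camera call.
- ctrl.close_job(): hands the job in, once; it reports no verdict.
The state is a dict: "clock": time; "joint_positions": joint angles; "dq": joint speeds; "joint_torque": joint torques, N m; "ee_pos": TCP position; "tool_rot": TCP orientation; "wrist_force": force on the tool from outside, world axes, zero at the start; "ft_torque": the same for the moment, N m; "opening": finger opening in m.
Only numpy, scipy, OpenCV 4.12 (cv2) and the standard library are available. Lean on these libraries where they do the work, as an engineer would, in place of code of your own. Each camera call takes 0.05 s, during which the arm holds its last target.

## Working session

There is one attempt and no reset: what is moved stays moved. The work goes in short steps, Python scripts to look and compute and a tool call to move; the robot and the scene stay as the last step left them, time stands still between calls to the robot, and variables do not carry over. Pictures are saved under pics/ and viewed, and the job is handed in when it is done.

Besides the shell and the picture viewer there is one more tool, called after ">>>" as a command line: name --pt "numbers of a row" for each row, then --argument value for the rest. carry_out: Moves the arm, as the interface text tells. Its arguments: {"type":"object","properties":{"rows":{"type":"array"},"jaw":{"type":"number"},"grip_force":{"type":"number"}},"required":["rows"]}

```bash
mkdir -p pics; ls
python3 - <<'E'
from cell import ctrl
import cv2,numpy as np
print(ctrl.observe())
for n in("scene","top"):
    p,d=ctrl.read_camera(n); cv2.imwrite(f"pics/{n}0.png",p); np.save(f"{n}0.npy",d); print(n,ctrl.camera_info(n))
E
```

```text
pics
{'clock': 0.0, 'joint_positions': array([-1.27902357,  0.39919532,  0.04502615,  1.53787017, -0.01867449,
        1.2069305 , -0.05069385]), 'dq': array([-0.0012316 ,  0.00143833,  0.00216261, -0.0013947 , -0.00062348,
        0.00086789, -0.00164362]), 'joint_torque': array([-8.19172647e-05, -4.75132298e+01,  1.36453953e+00, -2.54223418e+01,
        1.15135979e-02,  9.51583585e-03,  1.36336706e-05]), 'ee_pos': array([0.24733682, 0.60044673, 0.24726553]), 'tool_rot': array([ 2.60931570e+00,  1.74738099e+00, -2.44075764e-03]), 'wrist_force': array([0.15760032, 0.45104471, 0.17247589]), 'ft_torque': array([-0.01871089,  0.0025041 , -0.0099826 ]), 'opening': 0.0852090977424387}
scene {'K': array([[498.3572178 ,   0.        , 252.29868333],
       [  0.        , 498.3572178 , 192.6291654 ],
       [  0.        ,   0.        ,   1.        ]]), 'k1': -0.019800216838914943, 'R': array([[ 0.35565098,  0.93453459, -0.01254893],
       [ 0.52896058, -0.21233694, -0.82165305],
       [-0.7705278 ,  0.28558382, -0.5698498 ]]), 't': array([-0.20610273, -0.19640568,  1.83797212])}
top {'K': array([[377.97295841,   0.        , 255.79682377],
       [  0.        , 377.97295841, 190.30125955],
       [  0.        ,   0.        ,   1.        ]]), 'k1': -0.12082324295209329, 'R': array([[-0.02937403, -0.99937948, -0.01943785],
       [-0.99464996,  0.03115073, -0.09849414],
       [ 0.09903853,  0.01644069, -0.99494777]]), 't': array([0.03966764, 0.59906676, 1.14146144])}
```

View pics/scene0.png

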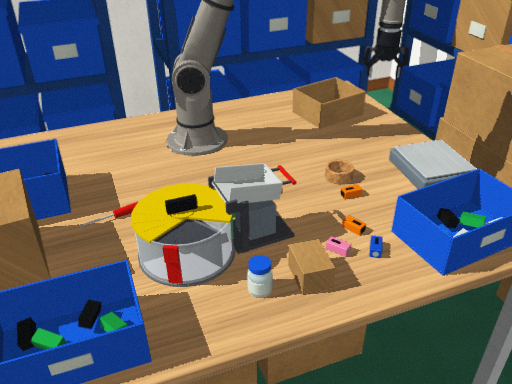

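View pics/top0.png

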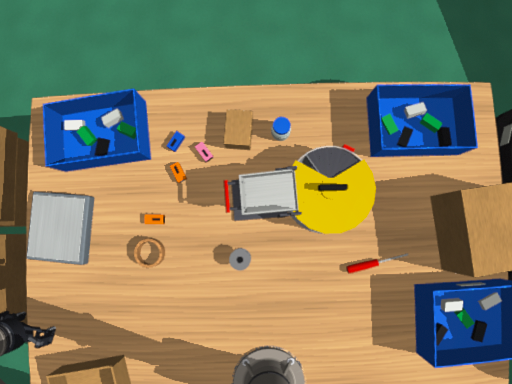

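```bash
cat > h.py <<'E'
import cv2,numpy as np
from scipy.spatial.transform import Rotation as Ro
def info(n):
    from cell import ctrl
    return ctrl.camera_info(n)
def rays(n,uv):
    c=info(n);K=c["K"];uv=np.atleast_2d(uv).astype(float)
    d=(uv-K[:2,2])/K[0,0]; s=d.copy()
    for _ in range(20): s=d/(1+c["k1"]*(s**2).sum(1,keepdims=True))
    return c,np.c_[s,np.ones(len(s))]
def at_depth(n,uv,dep):
    c,r=rays(n,uv); return (r*np.asarray(dep)[:,None]-c["t"])@c["R"]
def at_z(n,uv,z):
    c,r=rays(n,uv); o=-c["R"].T@c["t"]; w=r@c["R"]; return o+w*((z-o[2])/w[:,2])[:,None]
def cloud(n,d):
    v,u=np.mgrid[:384,:512]; uv=np.c_[u.ravel(),v.ravel()]
    return at_depth(n,uv,d.ravel()).reshape(384,512,3)
def proj(n,X):
    c=info(n);X=np.atleast_2d(X)@c["R"].T+c["t"];s=X[:,:2]/X[:,2:]
    s=s*(1+c["k1"]*(s**2).sum(1,keepdims=True));return s*c["K"][0,0]+c["K"][:2,2]
def shot(n,name,roi=None,scale=1):
    from cell import ctrl
    p,d=ctrl.read_camera(n); q=p
    if roi: x0,y0,x1,y1=roi;q=p[y0:y1,x0:x1]
    cv2.imwrite(f"pics/{name}.png",cv2.resize(q,None,fx=scale,fy=scale,interpolation=cv2.INTER_CUBIC));np.save(f"{name}.npy",d)
    return p,d
def orange(n,p,d,ztop=None):
    hsv=cv2.cvtColor(p,cv2.COLOR_BGR2HSV)
    m=cv2.inRange(hsv,(8,200,150),(17,255,255))
    k,l,st,ce=cv2.connectedComponentsWithStats(m)
    W=cloud(n,d);out=[]
    for i in range(1,k):
        if st[i,4]<25: continue
        P=W[l==i];z=P[:,2];zt=np.percentile(z,90)
        T=P[(z>zt-.006)][:,:2].astype(np.float32)
        r=cv2.minAreaRect(T)
        out.append((ce[i].round(0),st[i,4],"ztop %.3f"%zt,np.round(r[0],4),np.round(r[1],3),round(r[2],1)))
    return out
E
python3 - <<'E'
from h import *
p=cv2.imread("pics/top0.png");d=np.load("top0.npy")
for o in orange("top",p,d):print(o)
ps=cv2.imread("pics/scene0.png");ds=np.load("scene0.npy")
for o in orange("scene",ps,ds):print(o)
W=cloud("top",d)
hsv=cv2.cvtColor(p,cv2.COLOR_BGR2HSV)
# cap yellow
m=(cv2.inRange(hsv,(22,150,120),(33,255,255))>0)&(W[...,2]>.12)&(W[...,2]<.15)
k,l,st,ce=cv2.connectedComponentsWithStats(m.astype(np.uint8));i=1+st[1:,4].argmax();m=l==i
P=W[m];print("cap z",np.median(P[:,2]),P[:,:2].min(0),P[:,:2].max(0))
c=cv2.findContours(m.astype(np.uint8),0,1)[0];c=max(c,key=len)[:,0]
hull=cv2.convexHull(c)[:,0];H=at_z("top",hull,.137)[:,:2]
A=np.c_[2*H,np.ones(len(H))];s=np.linalg.lstsq(A,(H**2).sum(1),rcond=None)[0];print("circle",s[:2],np.sqrt(s[2]+s[0]**2+s[1]**2))
# grip bar black
m=(p.max(2)<60)&(W[...,2]>.165)&(W[...,2]<.185);yy,xx=np.nonzero(m);s_=(abs(xx-332)<35)&(abs(yy-187)<30)
Q=W[yy[s_],xx[s_]];print("bar",len(Q),cv2.minAreaRect(Q[:,:2].astype(np.float32)),np.median(Q[:,2]))
# red handle
m=(cv2.inRange(hsv,(0,180,100),(6,255,255))|cv2.inRange(hsv,(172,180,100),(180,255,255)))>0
k,l,st,ce=cv2.connectedComponentsWithStats(m.astype(np.uint8))
for i in range(1,k):
    if st[i,4]>15:
        Q=W[l==i];print("red",ce[i],st[i,4],cv2.minAreaRect(Q[:,:2].astype(np.float32)),np.percentile(Q[:,2],[10,50,90]))
x=np.vstack([cv2.resize(p[120:250,110:390],None,fx=2.8,fy=2.8,interpolation=cv2.INTER_CUBIC)]);cv2.imwrite("pics/crop0.png",x)
E
```

```text
(array([177., 172.]), np.int32(164), 'ztop 0.028', array([0.6684, 0.2674]), array([0.06, 0.03]), 26.3)
(array([153., 219.]), np.int32(160), 'ztop 0.027', array([0.5202, 0.3443]), array([0.058, 0.025]), 88.6)
(array([352., 191.]), np.int32(194), 'ztop 0.027', array([0.5249, 0.3439]), array([0.059, 0.033]), 83.7)
(array([353., 225.]), np.int32(221), 'ztop 0.026', array([0.6698, 0.2677]), array([0.059, 0.035]), 27.4)
cap z 0.13368572823805885 [ 0.46260734 -0.31987615] [ 0.67185048 -0.08497107]
circle [ 0.58942407 -0.19108368] 0.12720813304656728
bar 144 ((0.58915776014328, -0.1900898516178131), (0.015199120156466961, 0.07466401904821396), 0.30031630396842957) 0.17379442316740717
red [348.54545455 147.43181818] 44 ((0.6174695491790771, -0.13962958753108978), (0.03242887929081917, 0.3882111608982086), 38.48716354370117) [0.12567347 0.12920626 0.1315404 ]
red [226.44354839 195.44354839] 124 ((0.5857555270195007, 0.10319127142429352), (0.1085769310593605, 0.014462795108556747), 3.4290130138397217) [0.16483524 0.16843154 0.171715  ]
red [361.96982759 265.73706897] 232 ((0.3561094105243683, -0.3013303875923157), (0.024764398112893105, 0.09876056760549545), 8.281126976013184) [0.01688949 0.02206858 0.02559659]
```

View pics/crop0.png

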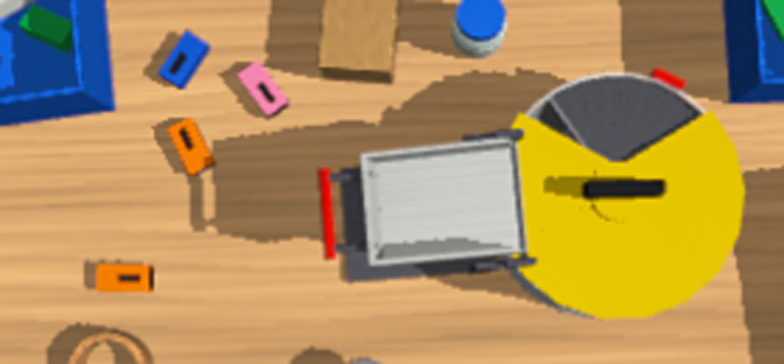

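Run:
```python
from h import *
def red(n,p,ctr):
    hsv=cv2.cvtColor(p,cv2.COLOR_BGR2HSV)
    m=(cv2.inRange(hsv,(0,150,70),(8,255,255))|cv2.inRange(hsv,(170,150,70),(180,255,255)))>0
    k,l,st,ce=cv2.connectedComponentsWithStats(m.astype(np.uint8))
    i=1+np.argmin(np.linalg.norm(ce[1:]-ctr,axis=1));yy,xx=np.nonzero(l==i);return np.c_[xx,yy]
p=cv2.imread("pics/top0.png");d=np.load("top0.npy");ps=cv2.imread("pics/scene0.png")
for n,q,c in(("top",p,(226,195)),("scene",ps,(286,175))):
    uv=red(n,q,c);X=at_z(n,uv,.168)[:,:2];print(n,len(uv),cv2.minAreaRect(X.astype(np.float32)),X.mean(0))
W=cloud("top",d)
# pan floor depth points
for X in [(0.589,y) for y in np.arange(-.11,.12,.02)]:
    u,v=proj("top",[*X,.155])[0]; print(np.round(W[int(round(v)),int(round(u))],3),end=' ')
print()
# rim: z>0.18 points
m=(W[...,2]>.18)&(W[...,2]<.22)&(abs(W[...,0]-.59)<.09)&(W[...,1]>-.12)&(W[...,1]<.1)
P=W[m];print("rim",len(P),cv2.minAreaRect(P[:,:2].astype(np.float32)))
hsv=cv2.cvtColor(p,cv2.COLOR_BGR2HSV)
# black bar px->z .175
yy,xx=np.nonzero((p.max(2)<60)&(W[...,2]>.16)&(W[...,2]<.19)); s=(abs(xx-332)<35)&(abs(yy-187)<30)
print(cv2.minAreaRect(at_z("top",np.c_[xx,yy][s],.175)[:,:2].astype(np.float32)))
# opening edges: yellow at r ring
c=np.array([.5892,-.1902])
for r in(.07,.09,.11):
    a=np.arange(-90,90,1.);X=np.c_[c[0]+r*np.cos(np.radians(a)),c[1]+r*np.sin(np.radians(a)),np.full(len(a),.137)]
    uv=proj("top",X).round().astype(int);h=hsv[uv[:,1],uv[:,0]];y=(h[:,0]>20)&(h[:,0]<35)&(h[:,1]>150)
    o=a[~y];print(r,o.min(),o.max(),len(o))
# dark orange check & low V
m=cv2.inRange(hsv,(6,190,60),(18,255,255));k,l,st,ce=cv2.connectedComponentsWithStats(m);print([(ce[i].round(),st[i,4]) for i in range(1,k) if st[i,4]>15])
# bystanders
for nm,uv in(("tape",(149,252)),("spool",(239,259)),("carton",(238,130)),("jar",(282,128))):print(nm,at_z("top",[uv],.05)[0].round(3))
```

```text
top 145 ((0.5734095573425293, 0.09966127574443817), (0.08848048001527786, 0.012314172461628914), 2.796849250793457) [0.57411403 0.09965786]
scene 100 ((0.5789587497711182, 0.09821613132953644), (0.10128317773342133, 0.013655663467943668), 2.2402100563049316) [0.57974936 0.09868752]
[ 0.592 -0.113  0.137] [ 0.587 -0.088  0.162] [ 0.588 -0.069  0.16 ] [ 0.589 -0.05   0.156] [ 0.59  -0.031  0.151] [ 0.591 -0.009  0.149] [0.59  0.011 0.14 ] [0.59  0.03  0.141] [0.591 0.05  0.134] [0.605 0.078 0.01 ] [ 0.604  0.105 -0.004] [ 0.604  0.127 -0.001] 
rim 250 ((0.5791739821434021, -0.010411545634269714), (0.10808572173118591, 0.14629793167114258), 3.0294997692108154)
((0.5888204574584961, -0.1897534728050232), (0.015192789025604725, 0.07449938356876373), 0.6942806243896484)
0.07 -41.0 39.0 81
0.09 -46.0 42.0 89
0.11 -48.0 89.0 120
[(array([178., 172.]), np.int32(175)), (array([154., 219.]), np.int32(189))]
tape [0.419 0.353 0.05 ]
spool [0.392 0.078 0.05 ]
carton [0.788 0.071 0.05 ]
jar [ 0.79  -0.066  0.05 ]
```

```bash
cat >> h.py <<'E'
def plan(x,y,z,yaw,step=4.5,rot=8.2,n=None):
    from cell import ctrl
    s=ctrl.observe();R=Ro.from_rotvec(s["tool_rot"]);p=np.array(s["ee_pos"])
    a=np.radians(yaw);G=Ro.from_matrix(np.array([[np.cos(a),np.sin(a),0],[np.sin(a),-np.cos(a),0],[0,0,-1]]).T.T)
    M=np.c_[[np.cos(a),np.sin(a),0],[np.sin(a),-np.cos(a),0],[0,0,-1.]];G=Ro.from_matrix(M)
    g=np.array([x,y,z]);rv=(R.inv()*G).as_rotvec()
    if n is None:n=int(max(np.ceil(np.linalg.norm(g-p)*100/step),np.ceil(np.degrees(np.linalg.norm(rv))/rot),1))
    rows=[]
    for i in range(n):
        Ri=R*Ro.from_rotvec(rv*i/n)
        sh=Ri.inv().apply(g-p)/n*100
        rows.append([round(v,2) for v in (*sh,*np.degrees(rv/n))])
    X=R.as_matrix()[:,0]
    print("t",round(s["clock"],2),"at",p.round(4),"yaw",round(np.degrees(np.arctan2(X[1],X[0])),1),"op",round(s["opening"],4),"F",s["wrist_force"].round(1))
    for r in rows:print(r)
E
python3 -c "
from h import *
plan(.669,.267,.12,117)"
```

```text
t 0.1 at [0.2474 0.6005 0.2474] yaw 67.6 op 0.0851 F [ 0.1 -0.5  0.1]
[np.float64(-1.14), np.float64(3.98), np.float64(0.98), np.float64(-0.0), np.float64(0.01), np.float64(-3.8)]
[np.float64(-1.4), np.float64(3.89), np.float64(0.98), np.float64(-0.0), np.float64(0.01), np.float64(-3.8)]
[np.float64(-1.65), np.float64(3.79), np.float64(0.98), np.float64(-0.0), np.float64(0.01), np.float64(-3.8)]
[np.float64(-1.9), np.float64(3.67), np.float64(0.98), np.float64(-0.0), np.float64(0.01), np.float64(-3.8)]
[np.float64(-2.14), np.float64(3.54), np.float64(0.98), np.float64(-0.0), np.float64(0.01), np.float64(-3.8)]
[np.float64(-2.37), np.float64(3.39), np.float64(0.98), np.float64(-0.0), np.float64(0.01), np.float64(-3.8)]
[np.float64(-2.59), np.float64(3.23), np.float64(0.98), np.float64(-0.0), np.float64(0.01), np.float64(-3.8)]
[np.float64(-2.8), np.float64(3.05), np.float64(0.98), np.float64(-0.0), np.float64(0.01), np.float64(-3.8)]
[np.float64(-2.99), np.float64(2.85), np.float64(0.98), np.float64(-0.0), np.float64(0.01), np.float64(-3.8)]
[np.float64(-3.17), np.float64(2.65), np.float64(0.98), np.float64(-0.0), np.float64(0.01), np.float64(-3.8)]
[np.float64(-3.34), np.float64(2.43), np.float64(0.98), np.float64(-0.0), np.float64(0.01), np.float64(-3.8)]
[np.float64(-3.5), np.float64(2.21), np.float64(0.98), np.float64(-0.0), np.float64(0.01), np.float64(-3.8)]
[np.float64(-3.64), np.float64(1.97), np.float64(0.98), np.float64(-0.0), np.float64(0.01), np.float64(-3.8)]
```

>>> carry_out --pt "-1.1 4.0 0 0 0 -3.8" --pt "-1.4 3.9 0 0 0 -3.8" --pt "-1.7 3.8 0 0 0 -3.8" --pt "-1.9 3.7 0 0 0 -3.8" --pt "-2.1 3.5 0 0 0 -3.8" --jaw 6 --grip_force 60

```text
clock: 0.6
ee_pos: [0.4111, 0.4713, 0.2479]
tool_rot: [2.283, 2.158, -0.001]
wrist_force: [0.3, 0.3, 0.4]
opening: 0.0598
```

>>> carry_out --pt "-2.4 3.4 0 0 0 -3.8" --pt "-2.6 3.2 0 0 0 -3.8" --pt "-2.8 3.0 0 0 0 -3.8" --pt "-3.0 2.9 0 0 0 -3.8" --pt "-3.2 2.6 0 0 0 -3.8"

```text
clock: 1.1
ee_pos: [0.5726, 0.3424, 0.2478]
tool_rot: [-1.895, -2.505, 0.001]
wrist_force: [0.3, 0.9, -0.0]
opening: 0.06
```

>>> carry_out --pt "-3.3 2.4 0 0 0 -3.8" --pt "-3.5 2.2 0 0 0 -3.8" --pt "-3.6 2.0 0 0 0 -3.8" --pt "0 0 0 0 0 0"

```text
clock: 1.5
ee_pos: [0.6734, 0.2591, 0.2471]
tool_rot: [1.652, 2.667, -0.006]
wrist_force: [-0.4, -0.3, -0.1]
opening: 0.06
```

```bash
python3 -c "
from h import *
p,d=shot('top','t1',(110,110,260,280),4)
for o in orange('top',p,d):print(o)
p,d=shot('scene','s1')
for o in orange('scene',p,d):print(o)
plan(.669,.267,.05,117)"
```

```text
(array([177., 172.]), np.int32(165), 'ztop 0.028', array([0.6686, 0.2676]), array([0.06, 0.03]), 26.5)
(array([352., 191.]), np.int32(198), 'ztop 0.027', array([ 1.0381, -0.0191]), array([0.06 , 1.317]), 54.8)
(array([353., 225.]), np.int32(223), 'ztop 0.027', array([0.6698, 0.2668]), array([0.059, 0.031]), 22.4)
t 1.6 at [0.6691 0.2659 0.2473] yaw 116.8 op 0.0596 F [-1.2  0.9 -0.3]
[np.float64(0.02), np.float64(0.01), np.float64(3.95), np.float64(-0.02), np.float64(-0.0), np.float64(-0.03)]
[np.float64(0.02), np.float64(0.01), np.float64(3.95), np.float64(-0.02), np.float64(-0.0), np.float64(-0.03)]
[np.float64(0.02), np.float64(0.01), np.float64(3.95), np.float64(-0.02), np.float64(-0.0), np.float64(-0.03)]
[np.float64(0.02), np.float64(0.01), np.float64(3.95), np.float64(-0.02), np.float64(-0.0), np.float64(-0.03)]
[np.float64(0.02), np.float64(0.01), np.float64(3.95), np.float64(-0.02), np.float64(-0.0), np.float64(-0.03)]
```

View pics/s1.png

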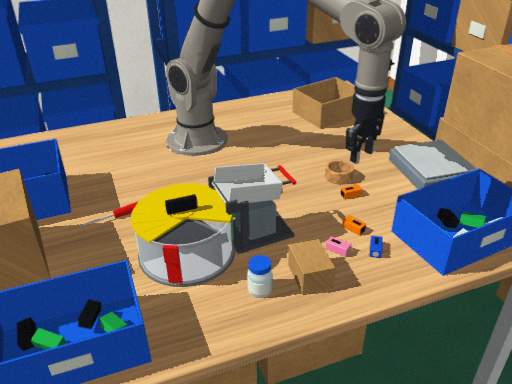

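>>> carry_out --pt "0 0 4.5 0 0 0" --pt "0 0 4.5 0 0 0" --pt "0 0 4.5 0 0 0" --pt "0 0 4.5 0 0 0" --pt "0 0 4.5 0 0 0"

```text
clock: 2.1
ee_pos: [0.6668, 0.27, 0.0218]
tool_rot: [-1.637, -2.68, -0.001]
wrist_force: [0.4, -0.0, -0.2]
opening: 0.0604
```

>>> carry_out --pt "0 0 0 0 0 0" --pt "0 0 0 0 0 0" --pt "0 0 0 0 0 0" --pt "0 0 0 0 0 0" --jaw 1.5

```text
clock: 2.5
ee_pos: [0.6699, 0.2686, 0.0262]
tool_rot: [1.64, 2.677, 0.006]
wrist_force: [-0.5, -0.4, -0.8]
opening: 0.0286
```

>>> carry_out --pt "0 0 -2 0 0 0" --pt "0 0 -4.5 0 0 0" --pt "0 0 -4.5 0 0 0" --pt "0 0 -4.5 0 0 0" --pt "0 0 -4.5 0 0 0"

```text
clock: 3.0
ee_pos: [0.6686, 0.2675, 0.2273]
tool_rot: [1.641, 2.678, 0.004]
wrist_force: [0.5, 0.1, -0.9]
opening: 0.029
```

```bash
python3 -c "
from h import *
p,d=shot('scene','s2',(280,80,450,280),3)
plan(.579,.012,.26,92.8)"
```

```text
t 3.05 at [0.6727 0.2692 0.2373] yaw 117.0 op 0.0283 F [2.9 0.7 6.2]
[np.float64(-2.67), np.float64(-2.85), np.float64(-0.37), np.float64(0.14), np.float64(-0.03), np.float64(3.46)]
[np.float64(-2.83), np.float64(-2.69), np.float64(-0.37), np.float64(0.14), np.float64(-0.03), np.float64(3.46)]
[np.float64(-2.99), np.float64(-2.51), np.float64(-0.36), np.float64(0.14), np.float64(-0.03), np.float64(3.46)]
[np.float64(-3.14), np.float64(-2.33), np.float64(-0.35), np.float64(0.14), np.float64(-0.03), np.float64(3.46)]
[np.float64(-3.27), np.float64(-2.14), np.float64(-0.34), np.float64(0.14), np.float64(-0.03), np.float64(3.46)]
[np.float64(-3.4), np.float64(-1.94), np.float64(-0.34), np.float64(0.14), np.float64(-0.03), np.float64(3.46)]
[np.float64(-3.51), np.float64(-1.73), np.float64(-0.33), np.float64(0.14), np.float64(-0.03), np.float64(3.46)]
```

View pics/s2.png

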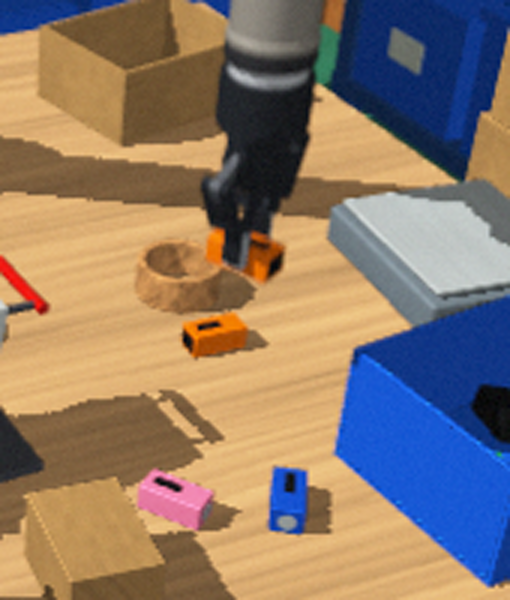

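>>> carry_out --pt "-2.7 -2.8 -0.7 0 0 3.5" --pt "-2.8 -2.7 -0.7 0 0 3.5" --pt "-3.0 -2.5 -0.7 0 0 3.5" --pt "-3.1 -2.3 -0.3 0 0 3.5" --pt "-3.3 -2.1 -0.3 0 0 3.5"

```text
clock: 3.55
ee_pos: [0.6024, 0.0832, 0.2523]
tool_rot: [2.032, 2.394, 0.004]
wrist_force: [0.4, 0.1, -1.2]
opening: 0.0284
```

>>> carry_out --pt "-3.4 -1.9 0 0 0 3.5" --pt "-3.5 -1.7 0 0 0 3.5" --pt "0 0 0 0 0 0" --pt "0 0 0 0 0 0"

```text
clock: 3.95
ee_pos: [0.5765, 0.0101, 0.2518]
tool_rot: [2.174, 2.266, 0.004]
wrist_force: [-0.5, 1.3, -0.4]
opening: 0.0287
```

```bash
python3 -c "
from h import *
p,d=shot('scene','s3',(180,60,380,240),4)
plan(.579,.012,.175,92.8)"
```

```text
t 4.0 at [0.5768 0.0118 0.2515] yaw 92.5 op 0.0288 F [ 0.1  0.6 -0.7]
[np.float64(-0.0), np.float64(0.1), np.float64(3.83), np.float64(0.07), np.float64(-0.04), np.float64(-0.13)]
[np.float64(0.0), np.float64(0.11), np.float64(3.83), np.float64(0.07), np.float64(-0.04), np.float64(-0.13)]
```

View pics/s3.png

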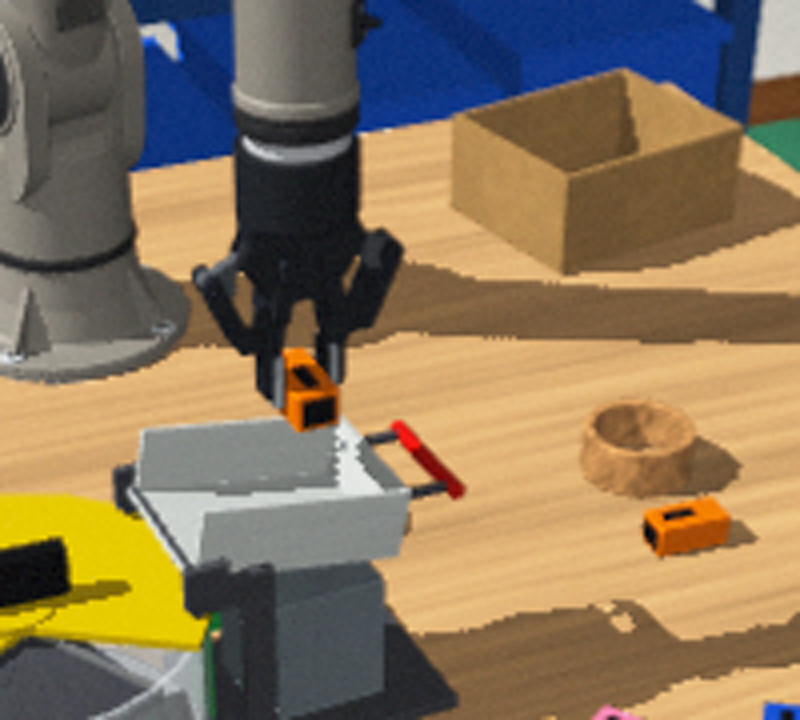

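>>> carry_out --pt "-0.5 0.1 2.5 0 0 0" --pt "0 0.1 2.5 0 0 0" --pt "0 0 2.0 0 0 0" --pt "0 0 0.5 0 0 0" --pt "0 0 0 0 0 0"

```text
clock: 4.5
ee_pos: [0.5787, 0.0077, 0.1749]
tool_rot: [-2.169, -2.271, 0.001]
wrist_force: [-1.0, -0.2, -0.2]
opening: 0.0283
```

>>> carry_out --pt "0 0 0 0 0 0" --pt "0 0 0 0 0 0" --pt "0 0 0 0 0 0" --jaw 4.5

```text
clock: 4.8
ee_pos: [0.5796, 0.0064, 0.1766]
tool_rot: [2.171, 2.269, 0.003]
wrist_force: [-0.0, -0.8, -0.5]
opening: 0.0452
```

>>> carry_out --pt "0 0 -2 0 0 0" --pt "0 0 -4 0 0 0" --pt "0 0 -4 0 0 0" --pt "0 0 0 0 0 0"

```text
clock: 5.2
ee_pos: [0.5825, 0.0061, 0.2824]
tool_rot: [2.167, 2.263, 0.016]
wrist_force: [0.7, -0.4, -0.0]
opening: 0.0449
```

```bash
python3 -c "
from h import *
p,d=shot('scene','s4',(180,60,380,240),4)
for o in orange('scene',p,d):print(o)
p,d=shot('top','t4')
for o in orange('top',p,d):print(o)
plan(.5225,.344,.25,-3)
plan(.5225,.344,.25,177)"
```

```text
(array([253., 180.]), np.int32(105), 'ztop 0.173', array([0.5741, 0.01  ]), array([0.048, 0.029]), 4.0)
(array([352., 191.]), np.int32(199), 'ztop 0.026', array([0.5217, 0.3439]), array([0.059, 0.038]), 86.3)
(array([153., 219.]), np.int32(159), 'ztop 0.027', array([0.5202, 0.3444]), array([0.058, 0.025]), 88.6)
t 5.3 at [0.5794 0.0062 0.277 ] yaw 92.5 op 0.0451 F [-0.5  0.5 -1. ]
[np.float64(2.83), np.float64(-0.35), np.float64(0.23), np.float64(0.01), np.float64(-0.02), np.float64(7.96)]
[np.float64(2.76), np.float64(-0.74), np.float64(0.22), np.float64(0.01), np.float64(-0.02), np.float64(7.96)]
[np.float64(2.63), np.float64(-1.11), np.float64(0.22), np.float64(0.01), np.float64(-0.02), np.float64(7.96)]
[np.float64(2.45), np.float64(-1.47), np.float64(0.22), np.float64(0.01), np.float64(-0.02), np.float64(7.96)]
[np.float64(2.22), np.float64(-1.79), np.float64(0.22), np.float64(0.01), np.float64(-0.02), np.float64(7.96)]
[np.float64(1.95), np.float64(-2.08), np.float64(0.22), np.float64(0.01), np.float64(-0.02), np.float64(7.96)]
[np.float64(1.64), np.float64(-2.33), np.float64(0
[... 1196 characters left out ...]
2), np.float64(0.01), np.float64(-7.68)]
[np.float64(2.66), np.float64(1.62), np.float64(0.25), np.float64(0.02), np.float64(0.01), np.float64(-7.68)]
[np.float64(2.42), np.float64(1.96), np.float64(0.25), np.float64(0.02), np.float64(0.01), np.float64(-7.68)]
[np.float64(2.14), np.float64(2.27), np.float64(0.25), np.float64(0.02), np.float64(0.01), np.float64(-7.68)]
[np.float64(1.81), np.float64(2.53), np.float64(0.25), np.float64(0.02), np.float64(0.01), np.float64(-7.68)]
[np.float64(1.46), np.float64(2.75), np.float64(0.25), np.float64(0.02), np.float64(0.01), np.float64(-7.68)]
[np.float64(1.08), np.float64(2.92), np.float64(0.25), np.float64(0.02), np.float64(0.01), np.float64(-7.68)]
```

View pics/s4.png

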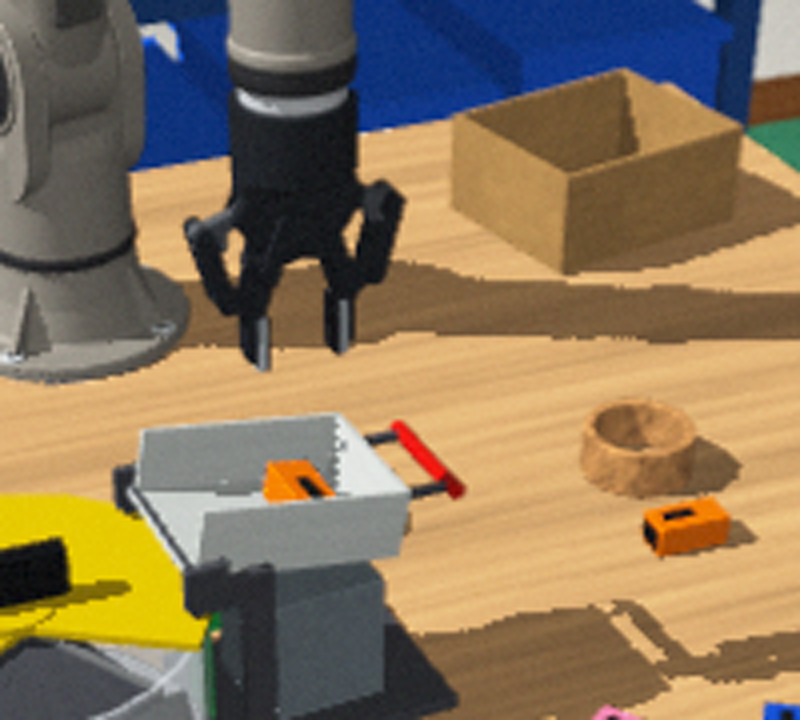

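>>> carry_out --pt "2.8 -0.4 0 0 0 8" --pt "2.8 -0.7 0 0 0 8" --pt "2.6 -1.1 0 0 0 8" --pt "2.5 -1.5 0 0 0 8" --pt "2.2 -1.8 0 0 0 8" --jaw 6

```text
clock: 5.8
ee_pos: [0.5537, 0.1481, 0.2737]
tool_rot: [-2.821, -1.382, 0.004]
wrist_force: [0.0, -0.4, -0.2]
opening: 0.0602
```

>>> carry_out --pt "2.0 -2.1 0 0 0 8" --pt "1.6 -2.3 0 0 0 8" --pt "1.3 -2.5 0 0 0 8" --pt "0.9 -2.7 0 0 0 8" --pt "0.6 -2.8 0 0 0 8"

```text
clock: 6.3
ee_pos: [0.531, 0.2883, 0.2737]
tool_rot: [3.123, 0.333, -0.004]
wrist_force: [0.4, 0.7, -1.0]
opening: 0.0602
```

>>> carry_out --pt "0.2 -2.9 0 0 0 8" --pt "-0.2 -2.9 0 0 0 8" --pt "0 0 4 0 0 0" --pt "0 0 4 0 0 0" --pt "0 0 0 0 0 0"

```text
clock: 6.8
ee_pos: [0.5188, 0.3427, 0.1881]
tool_rot: [3.131, -0.094, -0.018]
wrist_force: [-0.2, -0.4, -0.3]
opening: 0.0599
```

```bash
python3 -c "
from h import *
p,d=shot('scene','s5',(280,80,450,280),3)
for o in orange('scene',p,d):print(o)
p,d=shot('top','t5')
for o in orange('top',p,d):print(o)
plan(.522,.344,.023,-3)"
```

```text
(array([252., 180.]), np.int32(107), 'ztop 0.173', array([0.5746, 0.0095]), array([0.048, 0.029]), 3.5)
(array([352., 191.]), np.int32(197), 'ztop 0.026', array([0.5224, 0.3437]), array([0.061, 0.034]), 87.3)
(array([259., 193.]), np.int32(207), 'ztop 0.173', array([0.5452, 0.0116]), array([0.027, 0.122]), 88.4)
(array([153., 219.]), np.int32(160), 'ztop 0.028', array([0.5202, 0.3449]), array([0.057, 0.025]), 88.6)
t 6.9 at [0.523  0.3445 0.1945] yaw -3.5 op 0.0599 F [0.2 0.6 0.1]
[np.float64(-0.02), np.float64(0.01), np.float64(4.29), np.float64(0.03), np.float64(0.03), np.float64(-0.13)]
[np.float64(-0.02), np.float64(0.01), np.float64(4.29), np.float64(0.03), np.float64(0.03), np.float64(-0.13)]
[np.float64(-0.02), np.float64(0.01), np.float64(4.29), np.float64(0.03), np.float64(0.03), np.float64(-0.13)]
[np.float64(-0.02), np.float64(0.01), np.float64(4.29), np.float64(0.03), np.float64(0.03), np.float64(-0.13)]
```

View pics/s5.png

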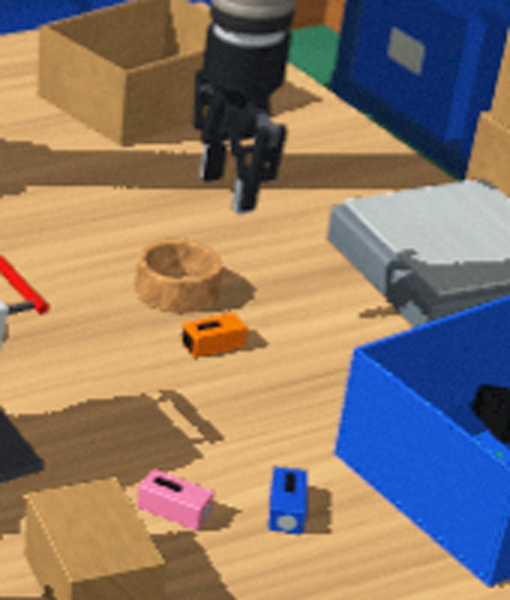

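>>> carry_out --pt "0 0 4.3 0 0 0" --pt "0 0 4.3 0 0 0" --pt "0 0 4.3 0 0 0" --pt "0 0 4.1 0 0 0" --pt "0 0 0 0 0 0"

```text
clock: 7.4
ee_pos: [0.5211, 0.3435, 0.022]
tool_rot: [3.135, -0.096, -0.01]
wrist_force: [-1.6, -0.8, 0.3]
opening: 0.06
```

>>> carry_out --pt "0 0 0 0 0 0" --pt "0 0 0 0 0 0" --pt "0 0 0 0 0 0" --pt "0 0 0 0 0 0" --jaw 1.5

```text
clock: 7.8
ee_pos: [0.5263, 0.3468, 0.0293]
tool_rot: [-3.135, 0.096, -0.009]
wrist_force: [0.4, 0.4, 6.6]
opening: 0.0285
```

>>> carry_out --pt "0 0 -2.5 0 0 0" --pt "0 0 -5 0 0 0" --pt "0 0 -5 0 0 0" --pt "0 0 -5 0 0 0" --pt "0 0 -5 0 0 0"

```text
clock: 8.3
ee_pos: [0.5237, 0.345, 0.2546]
tool_rot: [-3.138, 0.096, -0.004]
wrist_force: [1.1, 0.9, -0.7]
opening: 0.0285
```

```bash
python3 -c "
from h import *
p,d=shot('scene','s6',(280,50,450,250),3)
plan(.583,-.050,.26,-87.2)"
```

```text
t 8.35 at [0.5279 0.3475 0.2645] yaw -3.5 op 0.0285 F [3.4 1.9 5.2]
[np.float64(0.72), np.float64(3.58), np.float64(0.0), np.float64(-0.11), np.float64(-0.01), np.float64(7.61)]
[np.float64(1.19), np.float64(3.45), np.float64(0.01), np.float64(-0.11), np.float64(-0.01), np.float64(7.61)]
[np.float64(1.63), np.float64(3.26), np.float64(0.02), np.float64(-0.11), np.float64(-0.01), np.float64(7.61)]
[np.float64(2.05), np.float64(3.02), np.float64(0.02), np.float64(-0.11), np.float64(-0.01), np.float64(7.61)]
[np.float64(2.43), np.float64(2.72), np.float64(0.03), np.float64(-0.11), np.float64(-0.01), np.float64(7.61)]
[np.float64(2.77), np.float64(2.37), np.float64(0.03), np.float64(-0.11), np.float64(-0.01), np.float64(7.61)]
[np.float64(3.06), np.float64(1.98), np.float64(0.04), np.float64(-0.11), np.float64(-0.01), np.float64(7.61)]
[np.float64(3.3), np.float64(1.56), np.float64(0.04), np.float64(-0.11), np.float64(-0.01), np.float64(7.61)]
[np.float64(3.47), np.float64(1.11), np.float64(0.04), np.float64(-0.11), np.float64(-0.01), np.float64(7.61)]
[np.float64(3.59), np.float64(0.64), np.float64(0.04), np.float64(-0.11), np.float64(-0.01), np.float64(7.61)]
[np.float64(3.64), np.float64(0.16), np.float64(0.04), np.float64(-0.11), np.float64(-0.01), np.float64(7.61)]
```

View pics/s6.png

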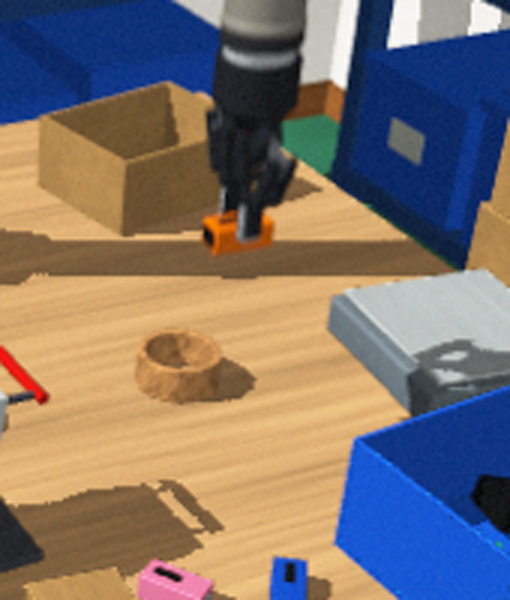

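>>> carry_out --pt "0.7 3.6 0 0 0 7.6" --pt "1.2 3.5 0 0 0 7.6" --pt "1.6 3.3 0 0 0 7.6" --pt "2.0 3.0 0 0 0 7.6" --pt "2.4 2.7 0 0 0 7.6"

```text
clock: 8.85
ee_pos: [0.5478, 0.1627, 0.2519]
tool_rot: [-2.932, 1.12, -0.003]
wrist_force: [-0.0, 0.2, -0.2]
opening: 0.0282
```

>>> carry_out --pt "2.8 2.4 0 0 0 7.6" --pt "3.1 2.0 0 0 0 7.6" --pt "3.3 1.6 0 0 0 7.6" --pt "3.5 1.1 0 0 0 7.6" --pt "3.6 0.6 0 0 0 7.6"

```text
clock: 9.35
ee_pos: [0.5736, -0.0191, 0.2519]
tool_rot: [-2.408, 2.013, -0.002]
wrist_force: [-0.4, 1.1, 0.4]
opening: 0.0284
```

>>> carry_out --pt "3.6 0.2 0 0 0 7.6" --pt "0 0 0 0 0 0" --pt "0 0 0 0 0 0"

```text
clock: 9.65
ee_pos: [0.578, -0.0543, 0.2514]
tool_rot: [-2.274, 2.165, -0.001]
wrist_force: [-0.5, 0.1, -1.4]
opening: 0.0286
```

```bash
python3 -c "
from h import *
p,d=shot('scene','s7',(180,60,380,240),4)
plan(.582,-.050,.186,-87.2)"
```

```text
t 9.7 at [ 0.578  -0.0527  0.2511] yaw -87.0 op 0.0282 F [ 0.7  0.2 -0.2]
[np.float64(-0.12), np.float64(-0.2), np.float64(3.25), np.float64(-0.04), np.float64(0.04), np.float64(0.09)]
[np.float64(-0.12), np.float64(-0.2), np.float64(3.25), np.float64(-0.04), np.float64(0.04), np.float64(0.09)]
```

View pics/s7.png

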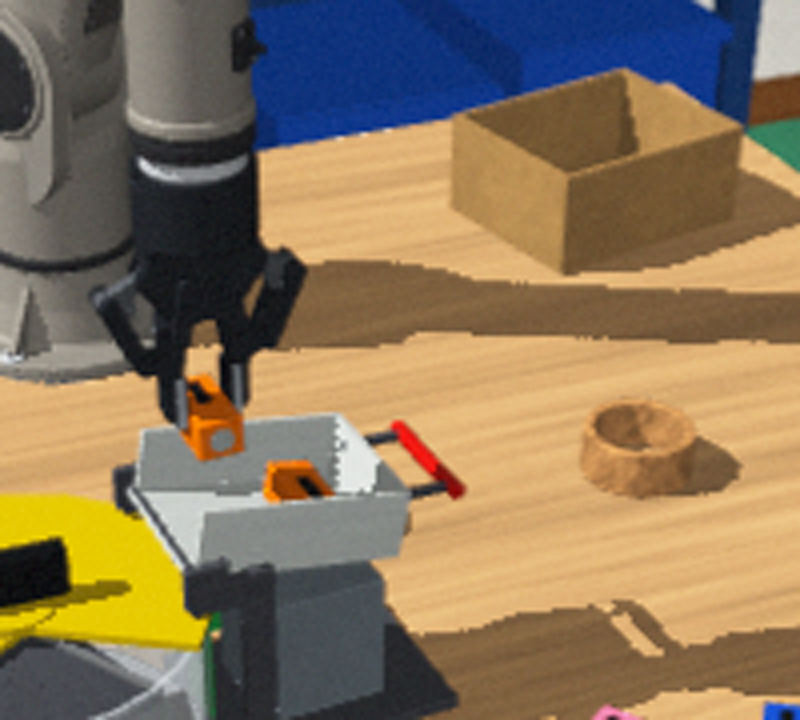

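>>> carry_out --pt "-0.1 -0.2 2.5 0 0 0" --pt "-0.1 -0.2 2.5 0 0 0" --pt "0 0 1.2 0 0 0" --pt "0 0 0.4 0 0 0" --pt "0 0 0 0 0 0"

```text
clock: 10.2
ee_pos: [0.581, -0.0481, 0.1864]
tool_rot: [-2.279, 2.159, 0.008]
wrist_force: [-7.1, 3.1, 13.6]
opening: 0.0286
```

>>> carry_out --pt "0 0 0 0 0 0" --pt "0 0 0 0 0 0" --pt "0 0 0 0 0 0" --jaw 4.5

```text
clock: 10.5
ee_pos: [0.582, -0.0507, 0.1845]
tool_rot: [-2.278, 2.163, -0.0]
wrist_force: [0.0, 0.1, -0.2]
opening: 0.045
```

>>> carry_out --pt "0 0 -2 0 0 0" --pt "0 0 -4 0 0 0" --pt "0 0 -4 0 0 0" --pt "0 0 0 0 0 0"

```text
clock: 10.9
ee_pos: [0.585, -0.0522, 0.2901]
tool_rot: [-2.272, 2.159, -0.012]
wrist_force: [0.5, 0.2, -0.5]
opening: 0.0447
```

```bash
python3 -c "
from h import *
p,d=shot('scene','s8',(180,60,380,240),4)
for o in orange('scene',p,d):print(o)
plan(.5889,-.190,.26,0)"
```

```text
(array([253., 180.]), np.int32(106), 'ztop 0.173', array([0.5743, 0.0105]), array([0.049, 0.027]), 3.3)
(array([233., 182.]), np.int32(119), 'ztop 0.182', array([ 1.0765, -0.1962]), array([0.04 , 1.093]), 73.1)
t 10.95 at [ 0.5835 -0.0517  0.2872] yaw -87.1 op 0.045 F [ 0.6 -0.  -0.1]
[np.float64(1.26), np.float64(0.02), np.float64(0.25), np.float64(-0.03), np.float64(-0.02), np.float64(-7.92)]
[np.float64(1.24), np.float64(0.19), np.float64(0.25), np.float64(-0.03), np.float64(-0.02), np.float64(-7.92)]
[np.float64(1.21), np.float64(0.36), np.float64(0.25), np.float64(-0.03), np.float64(-0.02), np.float64(-7.92)]
[np.float64(1.15), np.float64(0.52), np.float64(0.25), np.float64(-0.03), np.float64(-0.02), np.float64(-7.92)]
[np.float64(1.06), np.float64(0.67), np.float64(0.25), np.float64(-0.03), np.float64(-0.02), np.float64(-7.92)]
[np.float64(0.96), np.float64(0.81), np.float64(0.25), np.float64(-0.03), np.float64(-0.02), np.float64(-7.92)]
[np.float64(0.84), np.float64(0.94), np.float64(0.25), np.float64(-0.03), np.float64(-0.02), np.float64(-7.92)]
[np.float64(0.7), np.float64(1.04), np.float64(0.25), np.float64(-0.03), np.float64(-0.02), np.float64(-7.92)]
[np.float64(0.55), np.float64(1.13), np.float64(0.25), np.float64(-0.03), np.float64(-0.02), np.float64(-7.92)]
[np.float64(0.39), np.float64(1.2), np.float64(0.25), np.float64(-0.03), np.float64(-0.02), np.float64(-7.92)]
[np.float64(0.22), np.float64(1.24), np.float64(0.25), np.float64(-0.03), np.float64(-0.02), np.float64(-7.92)]
```

View pics/s8.png

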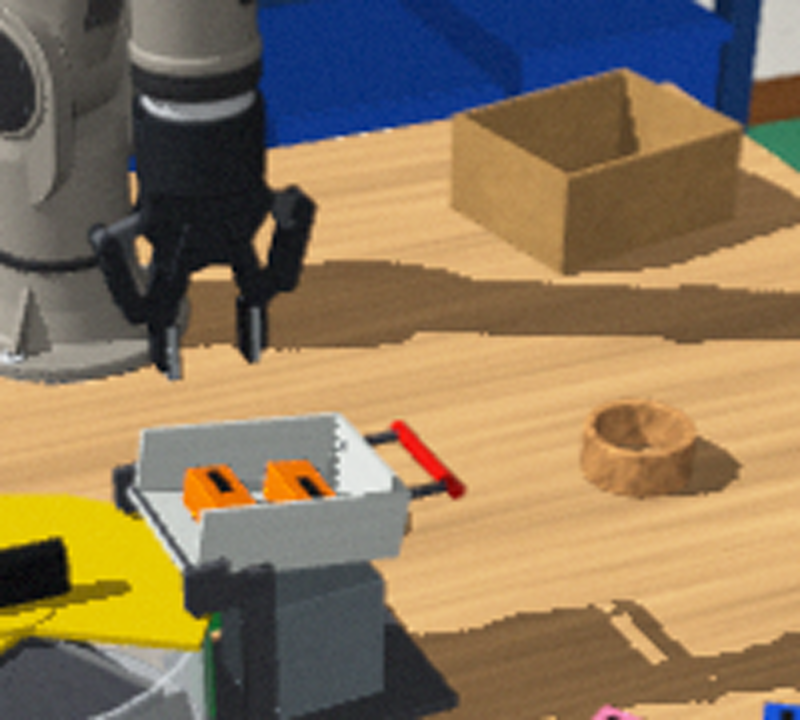

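Both housings sit in the pan, at crop (218,488) and (298,480). Next is the cap.

>>> carry_out --pt "1.3 0 0 0 0 -7.9" --pt "1.2 0.2 0 0 0 -7.9" --pt "1.2 0.4 0 0 0 -7.9" --pt "1.2 0.5 0 0 0 -7.9" --pt "1.1 0.7 0 0 0 -7.9"

```text
clock: 11.45
ee_pos: [0.5834, -0.115, 0.2826]
tool_rot: [2.878, -1.258, -0.004]
wrist_force: [-0.2, 0.4, -1.2]
opening: 0.0448
```

>>> carry_out --pt "1.0 0.8 0 0 0 -7.9" --pt "0.8 0.9 0 0 0 -7.9" --pt "0.7 1.0 0 0 0 -7.9" --pt "0.6 1.1 0 0 0 -7.9" --pt "0.4 1.2 0 0 0 -7.9"

```text
clock: 11.95
ee_pos: [0.587, -0.1771, 0.2825]
tool_rot: [-3.134, 0.212, 0.004]
wrist_force: [1.3, 1.3, -0.6]
opening: 0.0448
```

>>> carry_out --pt "0.2 1.2 0 0 0 -7.9" --pt "0 0 2 0 0 0" --pt "0 0 0 0 0 0" --pt "0 0 0 0 0 0"

```text
clock: 12.35
ee_pos: [0.5873, -0.1886, 0.263]
tool_rot: [-3.141, 0.005, 0.004]
wrist_force: [-0.0, 0.6, 0.4]
opening: 0.0451
```

```bash
python3 -c "
from h import *
plan(.5889,-.190,.163,0)"
```

```text
t 12.35 at [ 0.5873 -0.1886  0.263 ] yaw -0.2 op 0.0451 F [-0.   0.6  0.4]
[np.float64(0.06), np.float64(0.05), np.float64(3.33), np.float64(-0.02), np.float64(0.05), np.float64(-0.06)]
[np.float64(0.06), np.float64(0.05), np.float64(3.33), np.float64(-0.02), np.float64(0.05), np.float64(-0.06)]
[np.float64(0.06), np.float64(0.05), np.float64(3.33), np.float64(-0.02), np.float64(0.05), np.float64(-0.06)]
```

>>> carry_out --pt "0.1 0.1 3 0 0 0" --pt "0 0 3 0 0 0" --pt "0 0 3 0 0 0" --pt "0 0 1 0 0 0" --pt "0 0 0 0 0 0"

```text
clock: 12.85
ee_pos: [0.5883, -0.1895, 0.1632]
tool_rot: [-3.141, 0.004, 0.004]
wrist_force: [1.0, 0.4, 1.0]
opening: 0.0453
```

>>> carry_out --pt "0 0 0 0 0 0" --pt "0 0 0 0 0 0" --pt "0 0 0 0 0 0" --pt "0 0 0 0 0 0" --pt "0 0 0 0 0 0" --jaw 0.5

```text
clock: 13.35
ee_pos: [0.5898, -0.1907, 0.1664]
tool_rot: [3.141, -0.005, 0.004]
wrist_force: [-2.1, 1.3, 6.6]
opening: 0.015
```

>>> carry_out --pt "0 0 0 0 0 -4" --pt "0 0 0 0 0 -7" --pt "0 0 0 0 0 -7" --pt "0 0 0 0 0 -7" --pt "0 0 0 0 0 -7"

```text
clock: 13.85
ee_pos: [0.5889, -0.1909, 0.1664]
tool_rot: [3.019, 0.867, 0.002]
wrist_force: [-4.0, 0.3, 6.7]
opening: 0.0151
```

```bash
python3 -c "
from h import *
p,d=shot('scene','s9',(110,80,310,260),4)
plan(.5889,-.190,.163,92.8)"
```

```text
t 13.9 at [ 0.5888 -0.1909  0.1664] yaw 32.3 op 0.0149 F [-3.5  0.5  7.4]
[np.float64(0.01), np.float64(-0.01), np.float64(0.04), np.float64(0.01), np.float64(-0.0), np.float64(-7.57)]
[np.float64(0.01), np.float64(-0.01), np.float64(0.04), np.float64(0.01), np.float64(-0.0), np.float64(-7.57)]
[np.float64(0.01), np.float64(-0.01), np.float64(0.04), np.float64(0.01), np.float64(-0.0), np.float64(-7.57)]
[np.float64(0.01), np.float64(-0.01), np.float64(0.04), np.float64(0.01), np.float64(-0.0), np.float64(-7.57)]
[np.float64(0.01), np.float64(-0.0), np.float64(0.04), np.float64(0.01), np.float64(-0.0), np.float64(-7.57)]
[np.float64(0.01), np.float64(-0.0), np.float64(0.04), np.float64(0.01), np.float64(-0.0), np.float64(-7.57)]
[np.float64(0.01), np.float64(-0.0), np.float64(0.04), np.float64(0.01), np.float64(-0.0), np.float64(-7.57)]
[np.float64(0.01), np.float64(-0.0), np.float64(0.04), np.float64(0.01), np.float64(-0.0), np.float64(-7.57)]
```

View pics/s9.png

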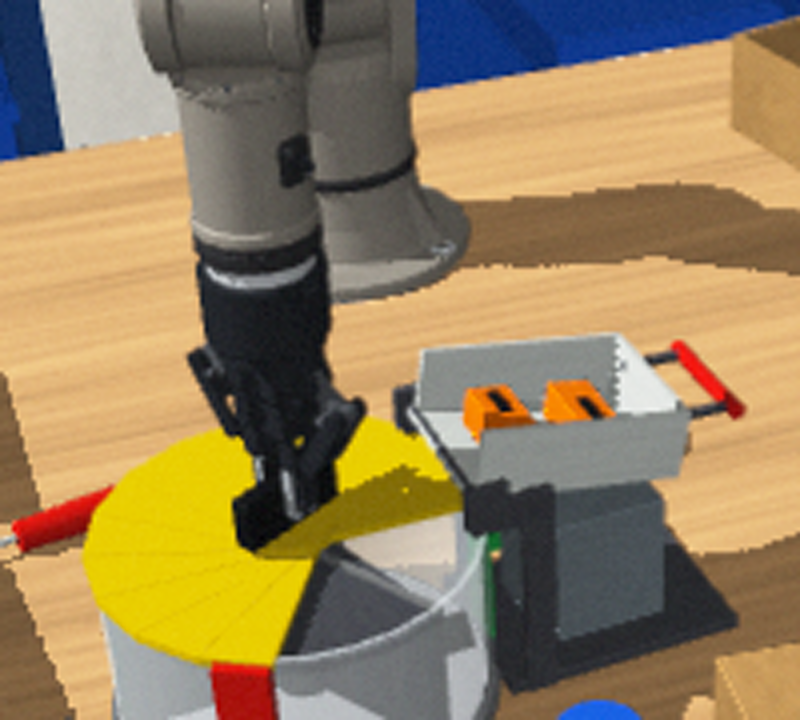

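>>> carry_out --pt "0 0 0 0 0 -7.6" --pt "0 0 0 0 0 -7.6" --pt "0 0 0 0 0 -7.6" --pt "0 0 0 0 0 -7.6" --pt "0 0 0 0 0 -7.6"

```text
clock: 14.4
ee_pos: [0.5882, -0.1918, 0.1665]
tool_rot: [2.573, 1.802, -0.001]
wrist_force: [-4.4, -1.6, 8.5]
opening: 0.0145
```

>>> carry_out --pt "0 0 0 0 0 -7.6" --pt "0 0 0 0 0 -7.6" --pt "0 0 0 0 0 -7.6" --pt "0 0 0 0 0 0"

```text
clock: 14.8
ee_pos: [0.588, -0.1924, 0.1664]
tool_rot: [2.169, 2.271, -0.002]
wrist_force: [-5.3, -1.8, 7.4]
opening: 0.0147
```

```bash
python3 -c "
from h import *
plan(.5889,-.190,.163,92.8)"
```

```text
t 14.8 at [ 0.588  -0.1924  0.1664] yaw 92.6 op 0.0147 F [-5.3 -1.8  7.4]
[np.float64(0.24), np.float64(0.1), np.float64(0.34), np.float64(-0.02), np.float64(0.1), np.float64(-0.17)]
```

Release, lift, and move towards the handle, then check the cap angle.

>>> carry_out --pt "0 0 0 0 0 0" --pt "0 0 0 0 0 0" --pt "0 0 0 0 0 0" --jaw 4

```text
clock: 15.1
ee_pos: [0.5893, -0.1898, 0.1643]
tool_rot: [2.169, 2.272, 0.001]
wrist_force: [0.3, 0.2, -0.2]
opening: 0.0401
```

>>> carry_out --pt "0 0 -2 0 0 0" --pt "0 0 -4 0 0 0" --pt "0 0 -4 0 0 0" --pt "2 0 -2 0 0 0" --pt "4.5 0 0 0 0 0"

```text
clock: 15.6
ee_pos: [0.5878, -0.13, 0.2885]
tool_rot: [2.174, 2.256, 0.004]
wrist_force: [0.3, 0.4, 0.5]
opening: 0.0402
```

>>> carry_out --pt "5 0 0 0 0 0" --pt "5 0 0 0 0 0" --pt "5 0 0 0 0 0" --pt "5 0 0 0 0 0" --pt "3 0 0 0 0 0"

```text
clock: 16.1
ee_pos: [0.5745, 0.1104, 0.2843]
tool_rot: [-2.162, -2.277, -0.003]
wrist_force: [1.4, -0.7, -0.6]
opening: 0.0396
```

>>> carry_out --pt "0 0 0 0 0 0" --pt "0 0 0 0 0 0"

```text
clock: 16.3
ee_pos: [0.5754, 0.1053, 0.2841]
tool_rot: [2.168, 2.274, -0.001]
wrist_force: [0.3, -0.6, -0.1]
opening: 0.0399
```

```bash
cat >> h.py <<'E'
def capang(p,d):
    W=cloud("top",d)
    yy,xx=np.nonzero((p.max(2)<60)&(W[...,2]>.16)&(W[...,2]<.19)); s=(abs(xx-332)<30)&(abs(yy-187)<30)
    print("bar",s.sum(),cv2.minAreaRect(at_z("top",np.c_[xx,yy][s],.175)[:,:2].astype(np.float32)))
E
python3 -c "
from h import *
p,d=shot('top','t10',(200,110,400,260),4)
capang(p,d)
for o in orange('top',p,d):print(o)
plan(.574,.101,.17,92.8)
p,d=shot('scene','s10',(110,80,310,260),4)
"
```

```text
bar 148 ((0.5882540941238403, -0.18936936557292938), (0.07208125293254852, 0.014759006910026073), 2.7838187217712402)
(array([282., 192.]), np.int32(199), 'ztop 0.185', array([ 0.542 , -0.0405]), array([0.044, 0.137]), 71.3)
(array([260., 193.]), np.int32(211), 'ztop 0.174', array([0.5452, 0.0116]), array([0.027, 0.122]), 88.4)
t 16.35 at [0.5756 0.1036 0.2841] yaw 92.6 op 0.0398 F [-0.4 -0.1  0.1]
[np.float64(-0.08), np.float64(-0.06), np.float64(3.8), np.float64(-0.0), np.float64(0.02), np.float64(-0.07)]
[np.float64(-0.08), np.float64(-0.06), np.float64(3.8), np.float64(-0.0), np.float64(0.02), np.float64(-0.07)]
[np.float64(-0.08), np.float64(-0.06), np.float64(3.8), np.float64(-0.0), np.float64(0.02), np.float64(-0.07)]
```

View pics/t10.png

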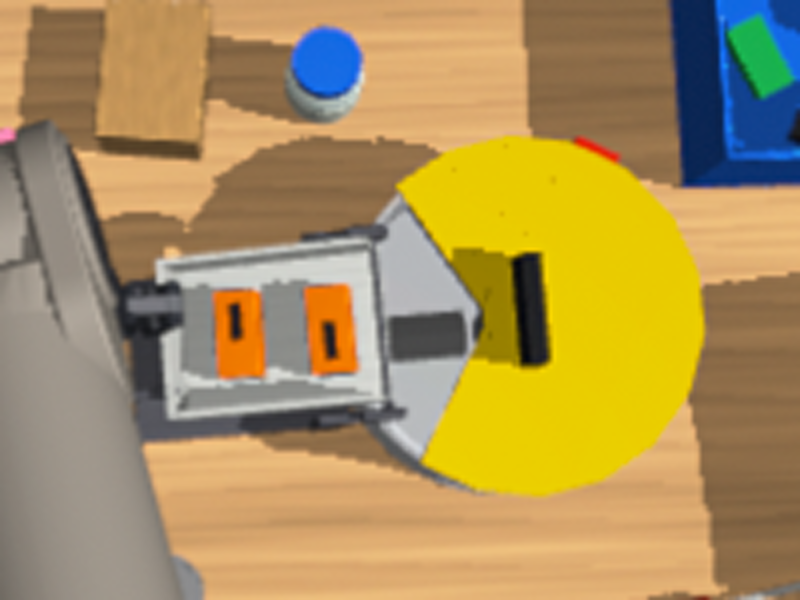

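View pics/s10.png

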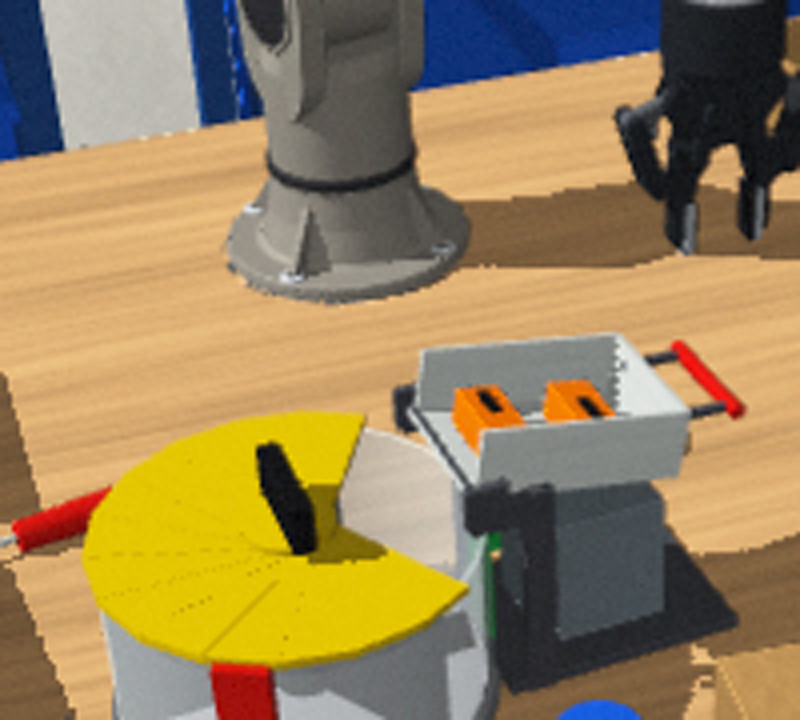

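>>> carry_out --pt "-0.2 -0.1 4 0 0 0" --pt "0 0 4 0 0 0" --pt "0 0 3 0 0 0" --pt "0 0 1.1 0 0 0" --pt "0 0 0 0 0 0" --jaw 3

```text
clock: 16.9
ee_pos: [0.5738, 0.1008, 0.162]
tool_rot: [-2.172, -2.268, 0.004]
wrist_force: [0.5, 0.4, 1.5]
opening: 0.0298
```

```bash
python3 -c "
from h import *
p,d=shot('scene','s11',(200,80,340,220),5)
for o in orange('scene',p,d):print(o)
plan(.574,.101,.163,92.8)
"
```

```text
(array([252., 180.]), np.int32(107), 'ztop 0.173', array([0.5742, 0.0104]), array([0.047, 0.03 ]), 3.9)
(array([230., 183.]), np.int32(130), 'ztop 0.183', array([ 1.077 , -0.2004]), array([0.04 , 1.089]), 73.5)
t 16.95 at [0.5751 0.1014 0.1637] yaw 92.5 op 0.0297 F [0.3 0.6 0.4]
[np.float64(-0.03), np.float64(-0.11), np.float64(0.07), np.float64(0.02), np.float64(0.01), np.float64(-0.29)]
```

View pics/s11.png

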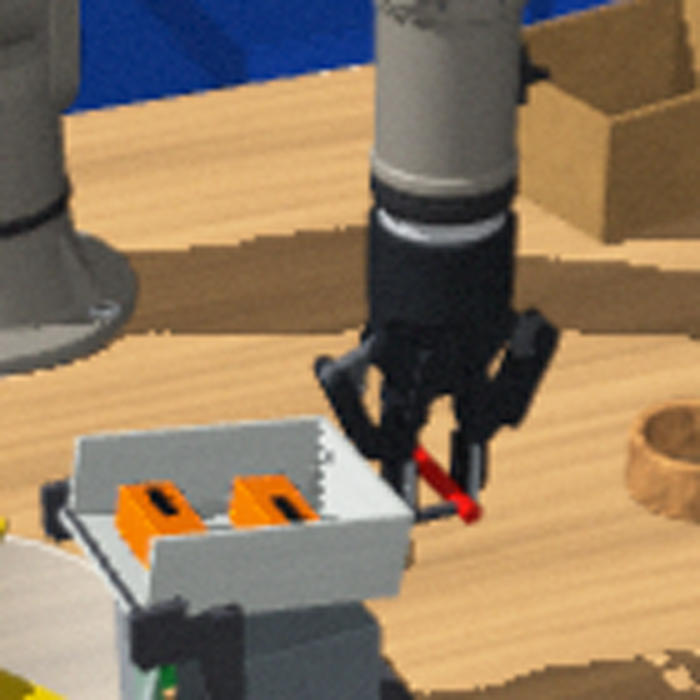

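>>> carry_out --pt "0 0 0 0 0 0" --pt "0 0 0 0 0 0" --pt "0 0 0 0 0 0" --pt "0 0 0 0 0 0" --pt "0 0 0 0 0 0" --jaw 0.3

```text
clock: 17.45
ee_pos: [0.5762, 0.1006, 0.1655]
tool_rot: [2.169, 2.268, 0.002]
wrist_force: [-0.3, -5.4, 6.6]
opening: 0.0099
```

>>> carry_out --pt "-0.05 0 -0.94 0 0 0" --pt "-0.1 0 -0.94 0 0 0" --pt "-0.3 0 -1.85 0 0 0" --pt "-0.5 0 -1.8 0 0 0" --pt "-0.65 0 -1.75 0 0 0"

```text
clock: 17.95
ee_pos: [0.5768, 0.0864, 0.2361]
tool_rot: [2.169, 2.27, 0.005]
wrist_force: [7.2, -2.3, -10.6]
opening: 0.0096
```

```bash
python3 -c "
from h import *
p,d=shot('scene','s12',(180,60,340,220),4)
plan(.574,.101,.163,92.8,n=1)
"
```

```text
t 18.0 at [0.5771 0.0852 0.2391] yaw 92.5 op 0.0098 F [ 0.9 -3.5  2.1]
[np.float64(1.59), np.float64(-0.28), np.float64(7.61), np.float64(0.29), np.float64(-0.03), np.float64(-0.29)]
```

View pics/s12.png

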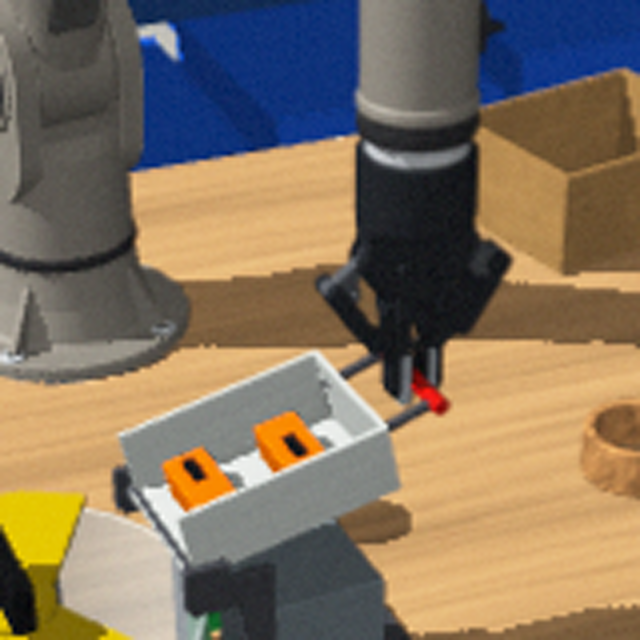

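Works. Pan is at about 0.4 rad; continue more slowly.

>>> carry_out --pt "-0.84 0 -1.68 0 0 0" --pt "-0.5 0 -0.8 0 0 0" --pt "-0.5 0 -0.8 0 0 0" --pt "-0.6 0 -0.74 0 0 0" --pt "-0.6 0 -0.74 0 0 0"

```text
clock: 18.5
ee_pos: [0.5783, 0.0593, 0.2835]
tool_rot: [-2.168, -2.274, -0.011]
wrist_force: [6.6, 2.5, -8.0]
opening: 0.0095
```

>>> carry_out --pt "-0.65 0 -0.68 0 0 0" --pt "-0.65 0 -0.68 0 0 0" --pt "-0.7 0 -0.61 0 0 0" --pt "-0.7 0 -0.61 0 0 0" --pt "0 0 0 0 0 0"

```text
clock: 19.0
ee_pos: [0.5798, 0.0333, 0.3113]
tool_rot: [-2.167, -2.274, -0.014]
wrist_force: [3.5, 4.4, 2.9]
opening: 0.0096
```

```bash
python3 -c "
from h import *
p,d=shot('scene','s13',(130,60,340,260),3)
plan(.574,.101,.163,92.8,n=1)
"
```

```text
t 19.05 at [0.5798 0.0333 0.3113] yaw 92.8 op 0.0093 F [3.8 3.4 1.7]
[np.float64(6.7), np.float64(-0.35), np.float64(14.87), np.float64(0.37), np.float64(-0.34), np.float64(-0.03)]
```

View pics/s13.png

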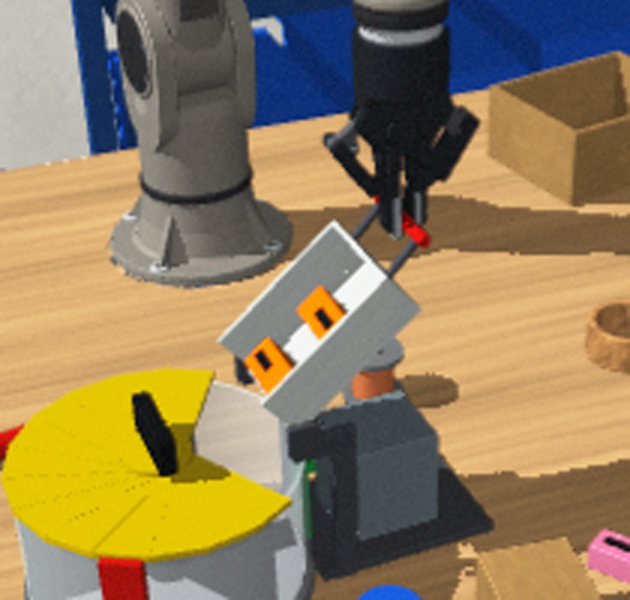

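>>> carry_out --pt "-0.76 0 -0.55 0 0 0" --pt "-0.76 0 -0.55 0 0 0" --pt "0 0 0 0 0 0" --pt "0 0 0 0 0 0"

```text
clock: 19.45
ee_pos: [0.5806, 0.0188, 0.3227]
tool_rot: [2.166, 2.275, 0.016]
wrist_force: [2.6, 4.6, 3.9]
opening: 0.0096
```

>>> carry_out --pt "-0.81 0 -0.47 0 0 0" --pt "-0.81 0 -0.47 0 0 0" --pt "0 0 0 0 0 0" --pt "0 0 0 0 0 0"

```text
clock: 19.85
ee_pos: [0.5815, 0.0035, 0.3327]
tool_rot: [-2.165, -2.276, -0.018]
wrist_force: [2.7, 5.5, 6.3]
opening: 0.0096
```

```bash
python3 -c "
from h import *
p,d=shot('scene','s14',(130,60,340,260),3)
plan(.574,.101,.163,92.8,n=1)
"
```

```text
t 19.9 at [0.5815 0.0034 0.3327] yaw 92.9 op 0.0094 F [3.  5.1 5.4]
[np.float64(9.65), np.float64(-0.4), np.float64(17.04), np.float64(0.45), np.float64(-0.45), np.float64(0.06)]
```

View pics/s14.png

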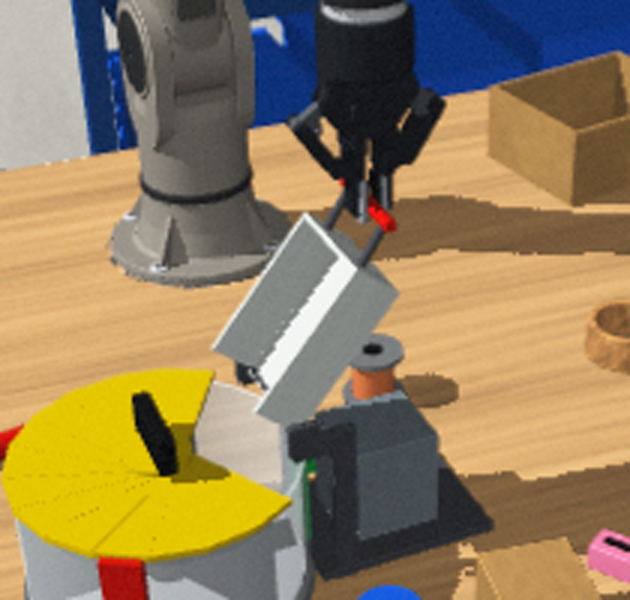

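>>> carry_out --pt "1.6 0 1.0 0 0 0" --pt "1.5 0 1.15 0 0 0" --pt "1.4 0 1.3 0 0 0" --pt "1.25 0 1.4 0 0 0" --pt "1.1 0 1.55 0 0 0"

```text
clock: 20.4
ee_pos: [0.5778, 0.07, 0.2684]
tool_rot: [2.165, 2.273, 0.012]
wrist_force: [1.3, 3.0, 5.1]
opening: 0.0097
```

>>> carry_out --pt "0.95 0 1.65 0 0 0" --pt "0.75 0 1.75 0 0 0" --pt "0.6 0 1.8 0 0 0" --pt "0.4 0 1.85 0 0 0"

```text
clock: 20.8
ee_pos: [0.5764, 0.0975, 0.197]
tool_rot: [2.166, 2.275, 0.011]
wrist_force: [1.5, 2.0, 4.1]
opening: 0.0099
```

```bash
python3 -c "
from h import *
plan(.575,.101,.164,92.8,n=1)
"
```

```text
t 20.8 at [0.5764 0.0975 0.197 ] yaw 92.8 op 0.0099 F [1.5 2.  4.1]
[np.float64(0.34), np.float64(-0.14), np.float64(3.3), np.float64(0.3), np.float64(-0.27), np.float64(0.0)]
```

>>> carry_out --pt "0.25 0 1.5 0 0 0" --pt "0.05 0 1.2 0 0 0" --pt "0 0 0.4 0 0 0" --pt "0 0 0.3 0 0 0" --pt "0 0 0 0 0 0"

```text
clock: 21.3
ee_pos: [0.5762, 0.1003, 0.1656]
tool_rot: [-2.167, -2.273, -0.011]
wrist_force: [-4.0, 4.6, 16.9]
opening: 0.0095
```

```bash
python3 -c "
from h import *
plan(.575,.101,.164,92.8,n=1)
p,d=shot('scene','s15',(110,80,310,260),4)
"
```

```text
t 21.3 at [0.5762 0.1003 0.1656] yaw 92.7 op 0.0095 F [-4.   4.6 16.9]
[np.float64(0.07), np.float64(-0.12), np.float64(0.16), np.float64(0.26), np.float64(-0.31), np.float64(-0.06)]
```

View pics/s15.png

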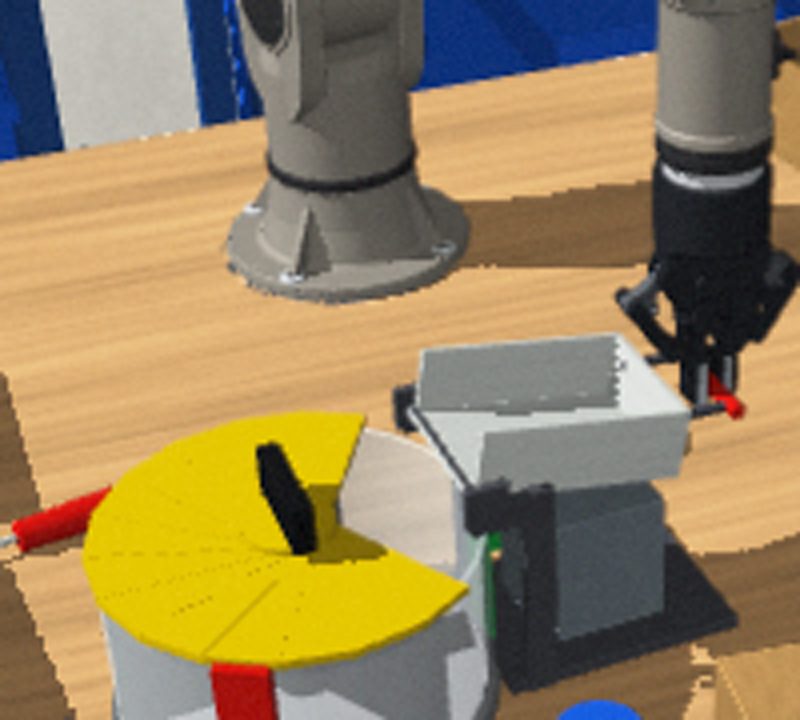

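>>> carry_out --pt "0 0 0 0 0 0" --pt "0 0 0 0 0 0" --pt "0 0 0 0 0 0" --jaw 3

```text
clock: 21.65
ee_pos: [0.5741, 0.0956, 0.1607]
tool_rot: [-2.17, -2.27, 0.002]
wrist_force: [-0.3, 0.0, -0.3]
opening: 0.0298
```

>>> carry_out --pt "0 0 -2 0 0 0" --pt "0 0 -4 0 0 0" --pt "0 0 -4 0 0 0" --pt "0 0 -2 0 0 0" --pt "0 0 0 0 0 0"

```text
clock: 22.15
ee_pos: [0.5766, 0.0961, 0.2846]
tool_rot: [2.169, 2.268, 0.008]
wrist_force: [0.0, 0.2, -0.7]
opening: 0.0301
```

```bash
python3 -c "
from h import *
p,d=shot('top','t16',(200,110,400,260),4)
capang(p,d)
for o in orange('top',p,d):print(o)
plan(.589,-.190,.284,92.8)
p,d=shot('scene','s16')
"
```

```text
bar 149 ((0.5882279872894287, -0.18893086910247803), (0.07200779765844345, 0.015607291832566261), 2.348184823989868)
(array([302., 199.]), np.int32(115), 'ztop 0.062', array([ 0.5802, -0.1156]), array([0.022, 0.02 ]), 11.7)
t 22.2 at [0.5753 0.0958 0.2822] yaw 92.6 op 0.0301 F [ 0.4 -0.6 -0.5]
[np.float64(-4.09), np.float64(0.01), np.float64(-0.03), np.float64(0.01), np.float64(-0.0), np.float64(-0.03)]
[np.float64(-4.09), np.float64(0.01), np.float64(-0.03), np.float64(0.01), np.float64(-0.0), np.float64(-0.03)]
[np.float64(-4.09), np.float64(0.01), np.float64(-0.03), np.float64(0.01), np.float64(-0.0), np.float64(-0.03)]
[np.float64(-4.09), np.float64(0.01), np.float64(-0.03), np.float64(0.01), np.float64(-0.0), np.float64(-0.03)]
[np.float64(-4.09), np.float64(0.0), np.float64(-0.03), np.float64(0.01), np.float64(-0.0), np.float64(-0.03)]
[np.float64(-4.09), np.float64(0.0), np.float64(-0.03), np.float64(0.01), np.float64(-0.0), np.float64(-0.03)]
[np.float64(-4.09), np.float64(-0.0), np.float64(-0.03), np.float64(0.01), np.float64(-0.0), np.float64(-0.03)]
```

View pics/t16.png

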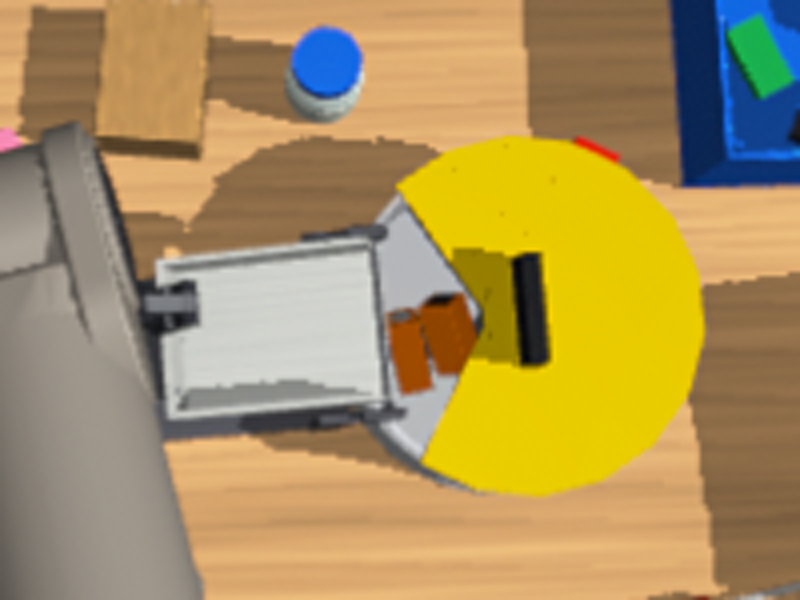

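View pics/s16.png

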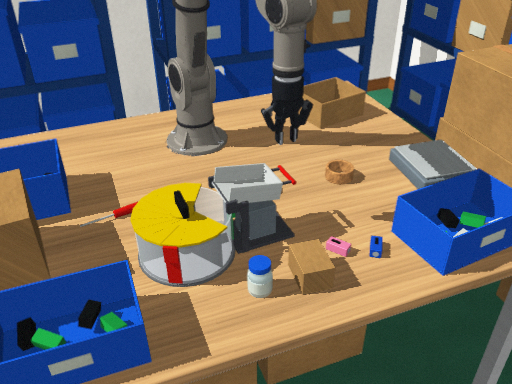

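Both housings lie in the pocket (crop (408,350) and (448,330)), the pan is empty and down, and no orange is left on the table. Now close the cap.

>>> carry_out --pt "-4.1 0 0 0 0 0" --pt "-4.1 0 0 0 0 0" --pt "-4.1 0 0 0 0 0" --pt "-4.1 0 0 0 0 0" --pt "-4.1 0 0 0 0 0" --jaw 4

```text
clock: 22.75
ee_pos: [0.5828, -0.1102, 0.2789]
tool_rot: [-2.168, -2.269, 0.004]
wrist_force: [1.2, -0.1, -0.1]
opening: 0.0398
```

>>> carry_out --pt "-4.1 0 0 0 0 0" --pt "-4.1 0 0 0 0 0" --pt "0 0 0 0 0 0" --pt "0 0 0 0 0 0"

```text
clock: 23.15
ee_pos: [0.5865, -0.1917, 0.2789]
tool_rot: [-2.171, -2.265, 0.003]
wrist_force: [0.4, 0.9, 0.3]
opening: 0.0397
```

```bash
python3 -c "
from h import *
plan(.589,-.190,.163,92.6)
"
```

```text
t 23.15 at [ 0.5865 -0.1917  0.2789] yaw 92.4 op 0.0397 F [0.4 0.9 0.3]
[np.float64(0.05), np.float64(0.1), np.float64(3.86), np.float64(-0.08), np.float64(-0.03), np.float64(-0.06)]
[np.float64(0.05), np.float64(0.1), np.float64(3.86), np.float64(-0.08), np.float64(-0.03), np.float64(-0.06)]
[np.float64(0.05), np.float64(0.09), np.float64(3.86), np.float64(-0.08), np.float64(-0.03), np.float64(-0.06)]
```

>>> carry_out --pt "0.2 0.2 4 0 0 0" --pt "0 0 4 0 0 0" --pt "0 0 2.5 0 0 0" --pt "0 0 1 0 0 0" --pt "0 0 0 0 0 0"

```text
clock: 23.65
ee_pos: [0.5888, -0.1866, 0.1643]
tool_rot: [-2.165, -2.271, 0.002]
wrist_force: [0.7, 0.5, 0.4]
opening: 0.0401
```

>>> carry_out --pt "0 0 0 0 0 0" --pt "0 0 0 0 0 0" --pt "0 0 0 0 0 0" --pt "0 0 0 0 0 0" --pt "0 0 0 0 0 0" --jaw 0.5

```text
clock: 24.15
ee_pos: [0.591, -0.1923, 0.1682]
tool_rot: [2.167, 2.264, -0.001]
wrist_force: [2.6, -6.6, -4.2]
opening: 0.0152
```

>>> carry_out --pt "0 0 0 0 0 4" --pt "0 0 0 0 0 7" --pt "0 0 0 0 0 7" --pt "0 0 0 0 0 7" --pt "0 0 0 0 0 7"

```text
clock: 24.65
ee_pos: [0.5909, -0.193, 0.1682]
tool_rot: [2.711, 1.572, 0.002]
wrist_force: [2.0, -7.6, -5.0]
opening: 0.0151
```

>>> carry_out --pt "0 0 0 0 0 8" --pt "0 0 0 0 0 8" --pt "0 0 0 0 0 8" --pt "0 0 0 0 0 8" --pt "0 0 0 0 0 8"

```text
clock: 25.15
ee_pos: [0.5902, -0.1935, 0.1682]
tool_rot: [3.086, 0.549, 0.004]
wrist_force: [1.5, -8.8, -3.6]
opening: 0.0148
```

>>> carry_out --pt "0 0 0 0 0 8" --pt "0 0 0 0 0 8" --pt "0 0 0 0 0 8" --pt "0 0 0 0 0 8" --pt "0 0 0 0 0 8"

```text
clock: 25.65
ee_pos: [0.5894, -0.1936, 0.1682]
tool_rot: [3.088, -0.54, 0.005]
wrist_force: [-0.4, -8.9, -2.8]
opening: 0.0149
```

>>> carry_out --pt "0 0 0 0 0 8" --pt "0 0 0 0 0 0" --pt "0 0 0 0 0 0"

```text
clock: 25.95
ee_pos: [0.5892, -0.1935, 0.1682]
tool_rot: [3.045, -0.747, 0.005]
wrist_force: [-0.9, -7.9, -1.9]
opening: 0.0147
```

```bash
python3 -c "
from h import *
plan(.589,-.190,.163,-27.4)
"
```

```text
t 25.95 at [ 0.5892 -0.1935  0.1682] yaw -27.6 op 0.0147 F [-0.9 -7.9 -1.9]
[np.float64(-0.18), np.float64(-0.3), np.float64(0.52), np.float64(0.29), np.float64(-0.25), np.float64(-0.17)]
```

Release, lift straight up, and move clear of the table for a last look.

>>> carry_out --pt "0 0 0 0 0 0" --pt "0 0 0 0 0 0" --pt "0 0 0 0 0 0" --jaw 4

```text
clock: 26.25
ee_pos: [0.5909, -0.1877, 0.1674]
tool_rot: [-3.051, 0.741, -0.003]
wrist_force: [0.3, 0.3, 0.2]
opening: 0.0402
```

>>> carry_out --pt "0 0 -2 0 0 0" --pt "0 0 -4 0 0 0" --pt "0 0 -4 0 0 0" --pt "0 0 -2 0 0 0" --pt "0 0 -2 0 0 0"

```text
clock: 26.75
ee_pos: [0.5905, -0.188, 0.3088]
tool_rot: [-3.052, 0.742, -0.004]
wrist_force: [-0.1, 0.3, 0.3]
opening: 0.0399
```

```bash
python3 -c "
from h import *
plan(.45,.10,.30,-27)
"
```

```text
t 26.75 at [ 0.5905 -0.188   0.3088] yaw -27.3 op 0.0399 F [-0.1  0.3  0.3]
[np.float64(-3.21), np.float64(-2.39), np.float64(0.11), np.float64(-0.01), np.float64(-0.02), np.float64(-0.04)]
[np.float64(-3.21), np.float64(-2.39), np.float64(0.11), np.float64(-0.01), np.float64(-0.02), np.float64(-0.04)]
[np.float64(-3.21), np.float64(-2.4), np.float64(0.11), np.float64(-0.01), np.float64(-0.02), np.float64(-0.04)]
[np.float64(-3.21), np.float64(-2.4), np.float64(0.11), np.float64(-0.01), np.float64(-0.02), np.float64(-0.04)]
[np.float64(-3.21), np.float64(-2.4), np.float64(0.11), np.float64(-0.01), np.float64(-0.02), np.float64(-0.04)]
[np.float64(-3.2), np.float64(-2.4), np.float64(0.11), np.float64(-0.01), np.float64(-0.02), np.float64(-0.04)]
[np.float64(-3.2), np.float64(-2.41), np.float64(0.11), np.float64(-0.01), np.float64(-0.02), np.float64(-0.04)]
[np.float64(-3.2), np.float64(-2.41), np.float64(0.11), np.float64(-0.01), np.float64(-0.02), np.float64(-0.04)]
```

>>> carry_out --pt "-3.2 -2.4 0 0 0 0" --pt "-3.2 -2.4 0 0 0 0" --pt "-3.2 -2.4 0 0 0 0" --pt "-3.2 -2.4 0 0 0 0" --pt "-3.2 -2.4 0 0 0 0"

```text
clock: 27.25
ee_pos: [0.5023, -0.0064, 0.3071]
tool_rot: [-3.051, 0.742, -0.002]
wrist_force: [0.7, 2.3, 0.1]
opening: 0.0401
```

>>> carry_out --pt "-3.2 -2.4 0 0 0 0" --pt "-3.2 -2.4 0 0 0 0" --pt "0 0 0 0 0 0" --pt "0 0 0 0 0 0"

```text
clock: 27.65
ee_pos: [0.4681, 0.0648, 0.307]
tool_rot: [-3.053, 0.738, -0.002]
wrist_force: [-0.2, 0.4, 0.8]
opening: 0.0401
```

```bash
python3 -c "
from h import *
p,d=shot('top','t17')
capang(p,d)
for o in orange('top',p,d):print(o)
p,d=shot('scene','s17',(110,120,310,300),4)
for o in orange('scene',p,d):print(o)
"
```

```text
bar 152 ((0.5872605443000793, -0.18855386972427368), (0.07418626546859741, 0.016024665907025337), 61.45366287231445)
```

View pics/t17.png

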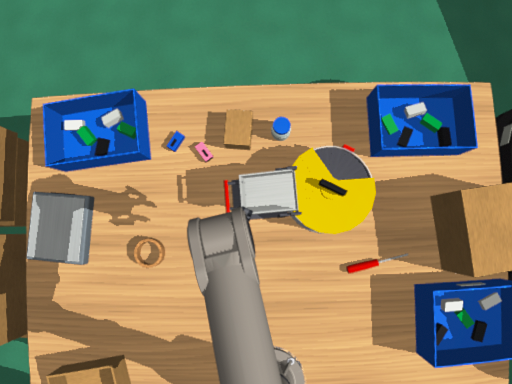

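View pics/s17.png

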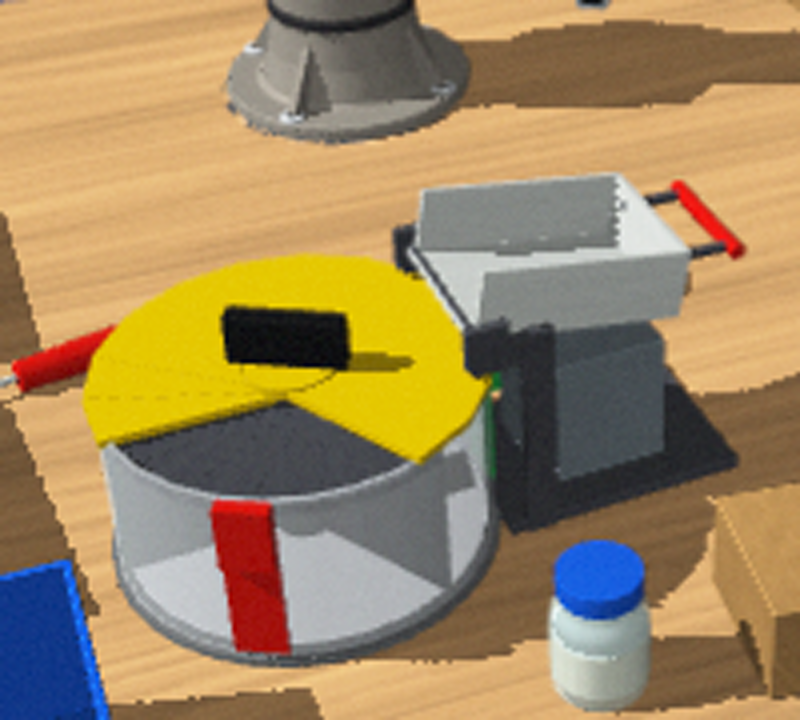

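```bash
python3 -c "
from cell import ctrl
ctrl.close_job()
print(ctrl.observe()['clock'])"
```

```text
the job is handed in; nothing more can be done
the job is handed in; nothing more can be done
```

The job is handed in, at about 28 s on the robot's clock. Only two orange housings were on the table. I put both in the pan, opened the cap over the green pocket, tipped the pan to about 1.1 rad until both slid out, lowered it, and turned the cap to the red-marked deck.

**Last checks:**
- **Housings:** before closing the cap, the top camera showed both lying in the green pocket, their tops about 60 mm high. No orange was left on the table or in the pan. I could not see the housings again under the closed cap.
- **Pan:** it looks fully down, and it pushed back with about 17 N at the end of lowering, as if resting on its stop. I did not measure its angle directly.
- **Cap:** the grip bar in the final picture gives about 2.12 rad against the 2.094 target (tolerance 0.17).
- **Other things on the table:** the tape, carton, jar, screwdriver and the blue and pink look-alikes look unmoved. The spool is hidden by the arm in the final top picture. It showed upright, behind the pan, while the pan was tipped, and the gripper never went near it.
- **Arm:** the gripper ended clear of everything, with only about 1 N on the wrist.

One oddity: the housing nearer the lip shifted slightly towards the lip between pictures, while the arm was busy with the cap. It was still well inside the pan. No other check failed or disagreed.

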